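Make up the socket wrench for the microscope's levelling nuts

TASK

Make up the wrench for the levelling nuts under the microscope: the extension bar goes on the ratchet's square drive, and the larger of the two sockets goes on the extension bar, each pushed fully home so that its spring ball clicks in. Feel for the square rather than forcing it, leave the finished wrench standing in its tray, and leave the other things on the bench where they are.

Things in the scene. Friction and masses are not known exactly. Their poses are not given: they have to be found in the camera images.
- ratchet: Ratchet wrench lying drive-up, clipped in a fixed black tray, 112 by 312 mm, rim 14 mm high. Round head 42 mm across, handle 214 mm long along +y, all lower than the shoulder. Origin: on the bench under the head's centre, z up. The square drive turns stiffly in the head (0.3 N m) and was left out of line with these axes, at an angle not told: see it, or find it by turning a part on it under a light push.
- ratchet_seat (a point): Point on the drive's axis (z up), 31 mm above the bench, at the round shoulder (25 mm across) where a fitted part comes to rest. Above it stands the drive: a 12.7 mm square, 14.5 mm tall, edges of its top bevelled 0.8 mm, a 5 mm spring ball in one flat 7.4 mm up, standing 2.4 mm proud. A part turned wrong (by about 5 degrees) or about 1 mm off the axis stays on top.
- bar_mid (a point): Centre of the extension bar, half-way up: 38 mm above its foot; bar 76 mm tall, plain steel, about 160 g, upright on a stud of the rail. Female end 24 mm across, 22 mm high; shank 15 mm across from 27 to 53 mm above the foot; collar 21 mm across from 54 to 61.5 mm; square drive on top. z points up the bar; x and y are square to the flats of its hole and its drive. Home on the ratchet it is 38 mm above ratchet_seat.
- bar_foot (a point): Centre of the extension bar's foot, 38 mm below bar_mid: the mouth of its square hole, 13.7 mm wide and 17 mm deep, mouth bevelled 0.5 mm, with a groove inside for the ball. Any of four turns, 90 degrees apart, fits. It takes some 10 to 20 N to push a part over a spring ball, met when its foot is 10 mm above the shoulder; it clicks in over the last millimetre and then resists pulling with about 15 N.
- bar_seat (a point): Point on the bar's axis at its upper shoulder (top of the collar, 23.5 mm above bar_mid), where the socket comes to rest. The bar's own drive stands on it: 12.7 mm square, 14.5 mm tall, with the same bevels and ball as the ratchet's. Axes as bar_mid. On the ratchet the bar may lean or turn a few degrees.
- socket_mid (a point): Centre of the larger socket, a plain steel cylinder 28 mm across and 40 mm tall, about 100 g, on a stud of the rail with its 19 mm hexagon up and its square hole down (13.7 mm wide, 16 mm deep, mouth bevelled 0.5 mm, ball groove inside). 20 mm above its foot; z up; x and y square to the flats of the square hole. Home on the bar it is 20 mm above bar_seat.
- small_socket_mid (a point): Centre of the smaller socket, 23 mm across and 36 mm tall, 13 mm hexagon, also on the rail; not wanted: leave it on its stud. This point is 18 mm above its foot.
- rail: Aluminium socket rail, fixed, 196 by 40 mm, 8 mm thick, with three round studs 11 mm across and 12 mm high, 62 mm apart along its x axis, one at its centre. The bar and both sockets stand loosely on them, in any order and turned anyhow, their feet 8 mm above the bench; they lift straight off, clear after 12 mm. Origin: centre of its underside, z up.
- objective: Bystander: a steel microscope objective standing on the bench, 29 mm across, 45 mm tall. Origin: centre of its underside.
- dish: Bystander: a clear lidded culture dish, 60 mm across, 15 mm tall. Origin: centre of its underside.
- phone: Bystander: a telephone lying on the bench, 74 by 150 by 9 mm. Origin: centre of its underside.
Things that resemble listed ones, but are neither listed nor needed, are in the scene too. Leave any pink or yellow look-alike of the part that bears bar_mid alone.

How it is judged:
By the outcome, as a careful person would: the job done as asked, in the order asked, and still so for the second after the job is handed in, with the robot touching nothing.
It also fails if it takes over 70 s, if anything falls off the work surface, if the arm or the gripper's body presses on something with over 40 N, if the wrist force passes 120 N, or if a joint passes its speed limit or range.

ROBOT

A 7-joint arm with a two-finger parallel gripper is mounted at the origin on the work surface. World frame = base frame: x ahead of the robot, y to its left, z up, the work surface at z = 0. Lengths are in mm, angles in rad, forces in N, time in s.
With the tool pointing down it reaches from about 400 to 875 mm from the base axis. Payload 4.4 kg.
Tool frame: the origin (TCP) lies on the centre line of the jaws, within the pads' length; the fingertips stand 25 mm ahead of it and the grasp point (between the pads) lies 6 mm ahead of it; x points along the fingers, y is the direction in which the jaws open and shut, and the axes are right-handed (so a half turn about x gives the same grasp; the last joint's range is limited). The gripper opens to 85 mm and grips with 20 to 120 N. Pads are 22 mm wide; open, the fingers measure 114 mm over their backs; the gripper's body (76 mm by 85 mm) begins 54 mm behind the grasp point. The pads swing forward as they close: fully open they stand 13 mm farther back than shut.
Start: joints at [1.038, 0.628, 0.038, 1.517, -0.027, 0.996, -0.02], TCP at [292.549, -580.459, 216.613] pointing down, gripper open.
Joint ranges: [-3.06, 3.06], [-0.37, 2.12], [-1.25, 1.32], [0.18, 2.47], [-1.1, 4.24], [0.23, 1.98], [-2.94, 2.94]. Speed limits (rad/s): [2.57, 2.57, 3.14, 3.14, 3.14, 3.14, 3.14].

INTERFACE

Orientations are given as [roll, pitch, yaw] about the fixed x, y, z axes, in that order (R = Rz(yaw) Ry(pitch) Rx(roll)).
In Python, from cell import * gives the robot as it stands. The module is installed in compiled form; this text tells all that it offers.
- The arm moves only by the tool jog_arm, never from a script. Its argument "series" is a list of rows, each a list of 3 entries, a list of its own where there are three numbers: the turn, a rotation vector about the tool's x, y, z in degrees, then the shift along the tool's x, y, z in mm, then the gripper's target within -1 to 1 (shut at 1, half-way at 0, fully open at -1). In form: [[[rx, ry, rz], [dx, dy, dz], hand], ...]. A call has 1 to 8 rows; each row shifts and turns the commanded pose from where the row before left it, along the tool's axes as they then stand; what a row does not reach is not made up. A row lasts 1/8 s, in which the tool goes at most 62.5 mm and 10.7 degrees, less where a joint would pass 70% of its speed; a pose out of reach is approached as far as the arm can. A call is refused whole if a number of a shift passes 62.5 or a number of a turn 10.7, either way. A call with a gripper value outside its range is refused whole. The fingers move at their own pace and stop on an object; the grip force is fixed at half the most. Time passes only in rows, so rows that do not move let the fingers close. It gives the time, the measured TCP pose, the force and the opening at its end, in the units of the state.
- read_state(): the state, without advancing time (a new reading comes with each control period).
- get_image(name): name is "side" or "top" or "wrist"; returns a dict with "img" (420x560x3 uint8, red, green, blue), "range_z" (420x560 float32, mm along the optical axis (not along the pixel's ray), 0 where there is no reading), "fovy" (degrees; the focal length in pixels is half the picture's height over the tangent of half this angle, whatever the lens; pixels are square), "cx", "cy" (the principal point, pixels), "cam_to_world" (4x4, takes a point from camera to world coordinates). Camera axes: x right, y up, looking along -z (the intrinsics and any distortion apply to the point x, -y, -z); pixel columns grow to the right and rows downward; lengths in mm; the calibration is good to about 2 mm. A picture is of the moment at which its call begins.
- finish_job(): hands the job in, once; it reports no verdict.
The state is a dict: "clock": time; "qpos": joint angles; "qd": joint speeds; "tau": joint torques, N m; "eef_pos": TCP position; "tool_rot": TCP orientation; "force": force on the tool from outside, world axes, zero at the start; "torque": the same for the moment, N m; "width": finger opening in mm.
Only numpy, scipy, OpenCV 4.12 (cv2) and the standard library are available. Lean on these libraries where they do the work, as an engineer would, in place of code of your own. Each camera call takes 0.05 s, during which the arm holds its last target. There are 200 camera calls.

## Working session

There is one attempt and no reset: what is moved stays moved. The work goes in short steps, Python scripts to look and compute and a tool call to move; the robot and the scene stay as the last step left them, time stands still between calls to the robot, and variables do not carry over. Pictures are saved under pics/ and viewed, about 8 in all and at most 12, crops included, and the job is handed in when it is done.

Besides the shell and the picture viewer there is one more tool, called after "Emit:" by a JSON object that holds its "op" and its "data", one argument or row to a line. jog_arm: Moves the arm, as the interface text tells. Its arguments: {"type":"object","properties":{"series":{"type":"array"}},"required":["series"]}

```bash
mkdir -p pics
cat > h.py <<'E'
from cell import *
import numpy as np, cv2
from scipy.spatial.transform import Rotation as R
def grab(n,save=None):
    d=get_image(n)
    if save: cv2.imwrite('pics/'+save,d['img'][:,:,::-1])
    return d
def f(d): return d['img'].shape[0]/2/np.tan(np.radians(d['fovy'])/2)
def ray(d,u,v):
    F=f(d); T=np.array(d['cam_to_world']); r=T[:3,:3]@np.array([(u-d['cx'])/F,-(v-d['cy'])/F,-1]); return T[:3,3],r
def onz(d,u,v,z):
    o,r=ray(d,u,v); return o+r*(z-o[2])/r[2]
def depthpt(d,u,v):
    o,r=ray(d,u,v); return o+r*d['range_z'][int(v),int(u)]
def proj(d,p):
    T=np.array(d['cam_to_world']); c=T[:3,:3].T@(np.array(p)-T[:3,3]); F=f(d); return d['cx']+F*c[0]/-c[2], d['cy']-F*c[1]/-c[2]
E
python3 - <<'E'
from h import *
s=read_state(); print({k:np.round(v,3).tolist() for k,v in s.items()})
for n in('top','side','wrist'):
    d=grab(n,n+'0.png'); print(n,{k:(np.round(v,3).tolist()) for k,v in d.items() if k not in('img','range_z')}, list(d.keys()))
    np.savez('pics/'+n+'0.npz',**d)
E
```

```text
{'clock': 0.0, 'qpos': [1.038, 0.629, 0.038, 1.518, -0.027, 0.996, -0.02], 'qd': [-0.001, 0.0, -0.001, -0.0, -0.001, 0.0, -0.001], 'tau': [0.001, -56.341, 1.227, -19.344, 0.011, 0.011, -0.0], 'eef_pos': [292.238, -579.856, 215.675], 'tool_rot': [-1.56, 1.569, 2.048], 'force': [-0.585, -0.513, 0.347], 'torque': [0.041, -0.016, 0.013], 'width': 85.158}
top {'fovy': 46.832, 'cx': 277.418, 'cy': 213.813, 'cam_to_world': [[-0.005, 0.995, -0.102, 480.032], [-1.0, -0.003, 0.023, -71.365], [0.023, 0.102, 0.995, 946.743], [0.0, 0.0, 0.0, 1.0]]} ['img', 'range_z', 'fovy', 'cx', 'cy', 'cam_to_world']
side {'fovy': 46.49, 'cx': 277.087, 'cy': 210.034, 'cam_to_world': [[1.0, 0.013, -0.009, 555.96], [-0.015, 0.623, -0.782, -744.061], [-0.004, 0.782, 0.623, 593.006], [0.0, 0.0, 0.0, 1.0]]} ['img', 'range_z', 'fovy', 'cx', 'cy', 'cam_to_world']
wrist {'fovy': 67.469, 'cx': 279.195, 'cy': 204.843, 'cam_to_world': [[0.45, 0.861, 0.238, 351.743], [-0.893, 0.434, 0.117, -550.863], [-0.003, -0.265, 0.964, 373.191], [0.0, 0.0, 0.0, 1.0]]} ['img', 'range_z', 'fovy', 'cx', 'cy', 'cam_to_world']
```

View pics/top0.png

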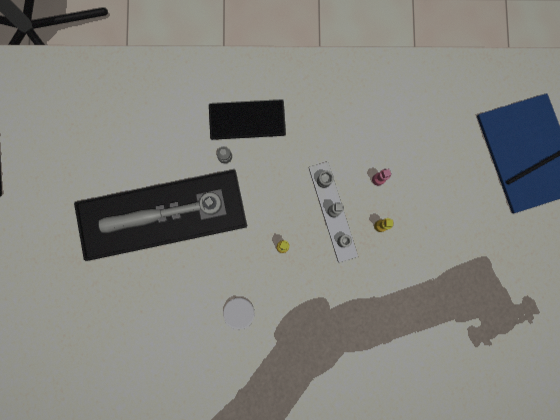

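View pics/side0.png

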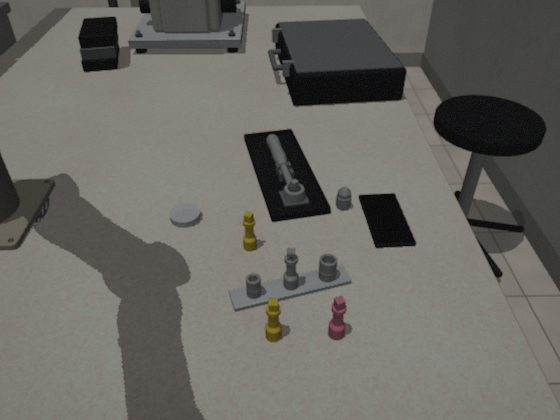

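Run:
```python
from h import *
t=dict(np.load('pics/top0.npz'));s=dict(np.load('pics/side0.npz'))
for n,u,v in[('big',325,178),('bar',336,209),('small',344,241),('head',209,202),('pink',383,176),('yel',385,225),('yel2',283,246),('obj',224,155)]:
    z=t['range_z'][v-14:v+15,u-14:u+15]; o=np.array([depthpt(t,x,y) for y in range(v-14,v+15) for x in range(u-14,u+15)])
    m=o[:,2]>o[:,2].max()-4; print(n,np.round(o[m].mean(0)),'zmax',round(o[:,2].max()),m.sum())
# rail by white mask corners
o=[onz(t,*p,8) for p in[(310,164),(327,161),(358,257),(339,261)]]; print(np.round(o))
a=cv2.resize(t['img'][155:265,295:400],(400,420),interpolation=cv2.INTER_CUBIC)
b=cv2.resize(t['img'][180:225,187:232],(390,420),interpolation=cv2.INTER_CUBIC)
cv2.imwrite('pics/c1.png',np.hstack([a,b])[:,:,::-1])
st=read_state(); print(R.from_euler('xyz',st['tool_rot']).as_matrix().round(3).tolist())
```

```text
big [480. -71. 947.] zmax 947 2
bar [480. -71. 947.] zmax 947 4
small [480. -71. 947.] zmax 947 4
head [480. -71. 947.] zmax 947 6
pink [480. -71. 947.] zmax 947 1
yel [480. -71. 947.] zmax 947 6
yel2 [480. -71. 947.] zmax 947 3
obj [480. -71. 947.] zmax 947 6
[[ 675. -158.    8.]
 [ 681. -192.    8.]
 [ 492. -249.    8.]
 [ 484. -212.    8.]]
[[-0.001, 0.45, -0.893], [0.001, -0.893, -0.45], [-1.0, -0.001, 0.0]]
```

View pics/c1.png

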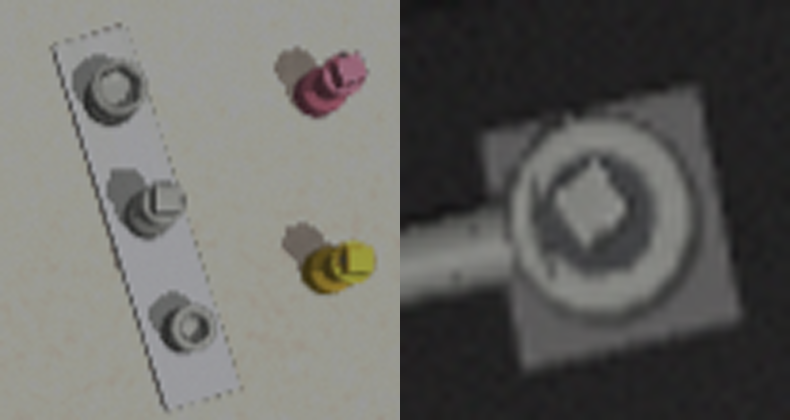

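Emit:
{"op": "jog_arm", "data": {
  "series": [
    [[0,0,0],[4,-25,-53],-1],
    [[0,0,0],[4,-25,-53],-1],
    [[0,0,0],[4,-25,-53],-1],
    [[0,0,0],[4,-25,-53],-1],
    [[0,0,0],[4,-25,-53],-1],
    [[0,0,0],[4,-25,-53],-1],
    [[0,0,0],[4,-25,-53],-1],
    [[10,0,0],[4,-15,-25],-1]
  ]
}}

```text
clock: 1.15
eef_pos: [563.0, -228.3, 184.1]
tool_rot: [-2.25, 1.568, 1.184]
force: [-1.4, -0.9, -1.1]
width: 85.6
```

Run:
```python
from h import *
d=grab('wrist','w1.png'); np.savez('pics/w1.npz',**d); s=read_state(); print(s['clock'],s['eef_pos'],R.from_euler('xyz',s['tool_rot']).as_matrix().round(3).tolist(),s['force'],s['qd'])
```

```text
1.2 [ 564.58038042 -224.34535596  183.46903418] [[0.001, 0.286, -0.958], [0.005, -0.958, -0.286], [-1.0, -0.004, -0.003]] [ 1.83639924  3.95611829 -1.03538009] [ 0.05415647 -0.01128249 -0.03098185  0.01837331  0.04566853  0.0104476
  0.28177307]
```

View pics/w1.png

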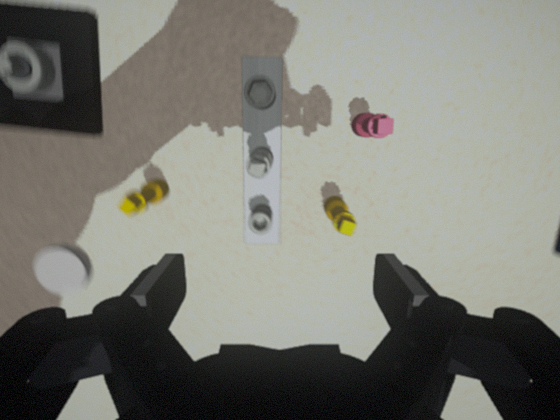

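Run:
```python
from h import *
w=dict(np.load('pics/w1.npz'));t=dict(np.load('pics/top0.npz'));s=dict(np.load('pics/side0.npz'))
print('railends',onz(w,262,56,8).round(1),onz(w,262,243,8).round(1))
def zs(d,n,u,v,r=14):
    o=np.array([depthpt(d,x,y) for y in range(v-r,v+r+1) for x in range(u-r,u+r+1) if d['range_z'][y,x]>0])
    zm=np.percentile(o[:,2],99.5); m=abs(o[:,2]-zm)<4; print(n,len(o),o[m].mean(0).round(1),'zmax',zm.round(1),m.sum())
for n,u,v in[('big',325,178),('bar',336,209),('small',344,241),('head',209,202)]: zs(t,n,u,v,10)
for n,u,v in[('big',260,93),('bar',260,160),('small',261,219)]: zs(w,n,u,v,13)
for n,u,v in[('big',328,267),('bar',291,268),('head',291,192)]: zs(s,n,u,v,16)
for n,p in[('barmid',(583,-203,46)),('bartop',(583,-203,84)),('tcp',(564.6,-224.3,183)),('tip',(564.6,-224.3,158))]: print(n,np.round(proj(w,p)),np.round(proj(t,p)),np.round(proj(s,p)))
a=cv2.resize(w['img'][60:250,215:305],(380,800),interpolation=cv2.INTER_CUBIC)
cv2.imwrite('pics/c2.png',cv2.resize(w['img'][125:205,225:305],(600,600),interpolation=cv2.INTER_CUBIC)[:,:,::-1])
```

```text
railends [ 678.1 -176.2    8. ] [ 490.3 -229.8    8. ]
big 440 [ 642.1 -183.3   48.1] zmax 50.0 70
bar 439 [ 581.7 -201.9   83.9] zmax 85.5 47
small 440 [ 522.  -218.4   44.2] zmax 46.4 61
head 440 [595.8  35.9  45.7] zmax 47.7 38
big 727 [ 642.3 -187.2   47.7] zmax 49.4 269
bar 727 [ 584.3 -203.5   83.9] zmax 85.3 194
small 726 [ 525.3 -220.8   43.7] zmax 45.4 249
big 1082 [ 643.9 -188.2   47.3] zmax 49.0 117
bar 1083 [ 583.5 -209.7   83. ] zmax 84.2 35
head 1085 [598.5  31.7  45. ] zmax 46.2 34
barmid [259. 163.] [336. 208.] [291. 268.]
bartop [256. 169.] [339. 206.] [291. 250.]
tcp [272. 241.] [362. 210.] [279. 208.]
tip [273. 225.] [359. 211.] [279. 222.]
```

View pics/c2.png

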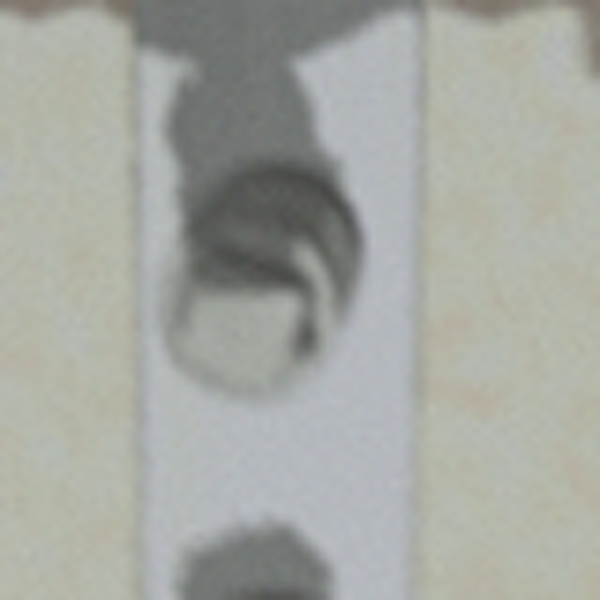

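Emit:
{"op": "jog_arm", "data": {
  "series": [
    [[0.5,0,0],[25,-7,-12],-1],
    [[0,0,0],[25,-8,-12],-1],
    [[0,0,0],[20,0,0],-1],
    [[0,0,0],[0,0,0],-1]
  ]
}}

```text
clock: 1.7
eef_pos: [577.8, -211.2, 112.9]
tool_rot: [-0.539, 1.567, 2.886]
force: [-0.2, 0.1, 0.3]
width: 85.5
```

```bash
cat >> h.py <<'E'
def st():
    s=read_state(); M=R.from_euler('xyz',s['tool_rot']).as_matrix()
    print('t',round(s['clock'],2),'pos',s['eef_pos'].round(1),'F',np.round(s['force'],1),'T',np.round(s['torque'],2),'w',round(float(s['width']),1)); print('ytool deg',np.degrees(np.arctan2(M[1,1],M[0,1])).round(2),'xtool',M[:,0].round(4)); return s,M
def to(p):
    s,M=st(); print('tool shift',(M.T@(np.array(p)-s['eef_pos'])).round(1))
E
python3 - <<'E'
from h import *
to([583.5,-203,40])
E
```

```text
t 1.7 pos [ 577.8 -211.2  112.9] F [-0.2  0.1  0.3] T [ 0.01 -0.01  0.01] w 85.5
ytool deg -73.72 xtool [-0.004  0.001 -1.   ]
tool shift [72.9 -6.1 -8. ]
```

Emit:
{"op": "jog_arm", "data": {
  "series": [
    [[0,0,0],[10,-6,-8],-1],
    [[0,0,0],[25,0,0],-1],
    [[0,0,0],[20,0,0],-1],
    [[0,0,0],[0,0,0],-1],
    [[0,0,0],[0,0,0],-1]
  ]
}}

```text
clock: 2.33
eef_pos: [586.4, -203.5, 60.6]
tool_rot: [2.596, 1.569, -0.262]
force: [0.9, -0.4, -0.2]
width: 85.5
```

Run:
```python
from h import *
to([583.5,-203,40]); d=grab('wrist','w2.png'); np.savez('pics/w2.npz',**d)
for p in[(583.5,-203,84),(583.5,-203,8)]: print(proj(d,p))
```

```text
t 2.33 pos [ 586.4 -203.5   60.6] F [ 0.9 -0.4 -0.2] T [ 0.02 -0.05  0.05] w 85.5
ytool deg -73.75 xtool [ 1.8e-03 -5.0e-04 -1.0e+00]
tool shift [20.6 -1.3  2.6]
(np.float64(275.3206554386213), np.float64(270.7881375361231))
(np.float64(276.60014775700466), np.float64(220.38231555361585))
```

View pics/w2.png

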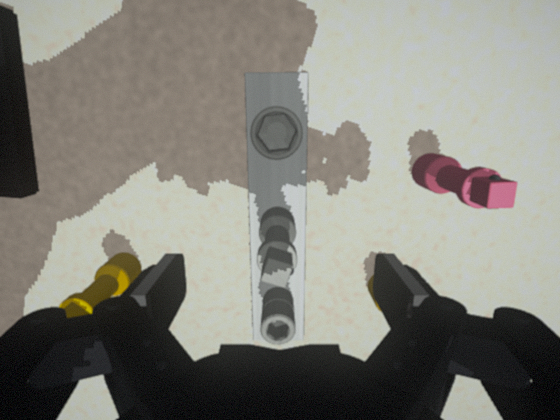

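Emit:
{"op": "jog_arm", "data": {
  "series": [
    [[0,0,0],[0,-1,2],-0.3],
    [[0,0,0],[0,0,0],-0.3],
    [[0,0,0],[0,0,0],-0.3],
    [[0,0,0],[10,0,0],-0.3],
    [[0,0,0],[10,0,0],-0.3],
    [[0,0,0],[0,0,0],-0.3]
  ]
}}

```text
clock: 3.12
eef_pos: [582.2, -202.6, 38.2]
tool_rot: [-0.603, 1.568, 2.822]
force: [-0.1, 0.5, -0.8]
width: 55.6
```

Run:
```python
from h import *
to([583.5,-203,40])
w=dict(np.load('pics/w2.npz'));t=dict(np.load('pics/top0.npz'))
for u,v in[(387,224),(283,246)]:
    print(depthpt(t,u,v).round(1))
```

```text
t 3.12 pos [ 582.2 -202.6   38.2] F [-0.1  0.5 -0.8] T [-0.05  0.08 -0.01] w 55.6
ytool deg -73.75 xtool [-2.6e-03  9.0e-04 -1.0e+00]
tool shift [-1.9  0.7 -1.2]
[ 550.5 -290.8   73.2]
[ 511.3 -101.4   76.3]
```

Emit:
{"op": "jog_arm", "data": {
  "series": [
    [[0,0,0],[-2,0.5,-1],-0.3],
    [[0,0,0],[0,0,0],1],
    [[0,0,0],[0,0,0],1],
    [[0,0,0],[0,0,0],1],
    [[0,0,0],[0,0,0],1],
    [[0,0,0],[0,0,0],1]
  ]
}}

```text
clock: 3.88
eef_pos: [584.7, -203.3, 42.1]
tool_rot: [2.67, 1.57, -0.188]
force: [-0.4, 0.9, 4.8]
width: 17.3
```

Run:
```python
from h import *
st()
```

```text
t 3.88 pos [ 584.7 -203.3   42.1] F [-0.4  0.9  4.8] T [ 0.11  0.   -0.  ] w 17.3
ytool deg -73.75 xtool [ 9.e-04 -2.e-04 -1.e+00]
```

Emit:
{"op": "jog_arm", "data": {
  "series": [
    [[0,0,0],[0,0,0],1],
    [[0,0,0],[0,0,0],1]
  ]
}}

```text
clock: 4.12
eef_pos: [584.7, -203.2, 42.1]
tool_rot: [2.737, 1.57, -0.121]
force: [-0.9, 0.3, 5.6]
width: 17.5
```

Run:
```python
from h import *
st(); d=grab('wrist'); np.savez('pics/w3.npz',**d)
cv2.imwrite('pics/w3.png',cv2.resize(d['img'][170:370,160:400],(720,600),interpolation=cv2.INTER_CUBIC)[:,:,::-1])
```

```text
t 4.12 pos [ 584.7 -203.2   42.1] F [-0.9  0.3  5.6] T [0.21 0.08 0.04] w 17.5
ytool deg -73.76 xtool [ 9.e-04 -1.e-04 -1.e+00]
```

View pics/w3.png

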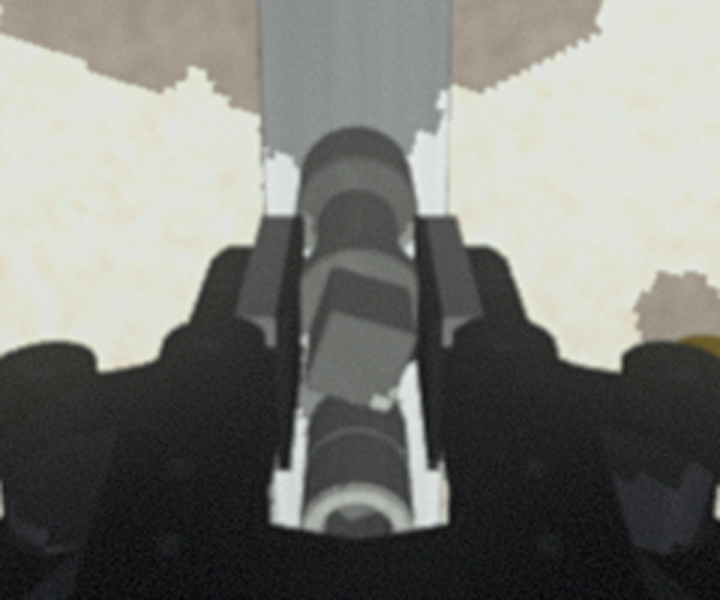

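Run:
```python
from h import *
d=dict(np.load('pics/w3.npz'))
c=np.array([onz(d,160+x/3,170+y/3,84)[:2] for x,y in[(335,313),(416,343),(390,408),(307,388)]])
print(c.round(1),c.mean(0)); e=np.roll(c,-1,0)-c; print(np.hypot(*e.T).round(1),np.degrees(np.arctan2(e[:,1],e[:,0])).round(1)%90)
```

```text
[[ 589.2 -199.3]
 [ 587.9 -211.2]
 [ 577.3 -210.7]
 [ 577.1 -198.7]] [ 582.84688587 -204.96561176]
[11.9 10.7 11.9 12.1] [84.  87.3  1.  87.2]
```

Emit:
{"op": "jog_arm", "data": {
  "series": [
    [[0,0,0],[-8,0,0],1],
    [[0,0,0],[-12,0,0],1],
    [[0,0,0],[-50,0,0],1],
    [[0,0,0],[-50,0,0],1],
    [[0,0,0],[0,0,0],1],
    [[0,0,0],[0,0,0],1]
  ]
}}

```text
clock: 4.92
eef_pos: [583.6, -202.9, 161.4]
tool_rot: [-0.668, 1.57, 2.757]
force: [-0.1, 0.3, -2.0]
width: 17.7
```

Run:
```python
from h import *
s,M=st(); d=grab('wrist'); np.savez('pics/w4.npz',**d); t=grab('side'); np.savez('pics/s4.npz',**t)
u,v=np.round(proj(t,s['eef_pos'])).astype(int)
b=t['img'][v-55:v+75,u-80:u+80]
a=d['img'][190:360,190:370]
cv2.imwrite('pics/w4.png',np.hstack([cv2.resize(a,(400,400),interpolation=2),cv2.resize(b,(400,400),interpolation=2)])[:,:,::-1]); print(u,v)
```

```text
t 4.92 pos [ 583.6 -202.9  161.4] F [-0.1  0.3 -2. ] T [ 0.04  0.09 -0.01] w 17.7
ytool deg -73.76 xtool [-9.e-04  4.e-04 -1.e+00]
292 210
```

View pics/w4.png

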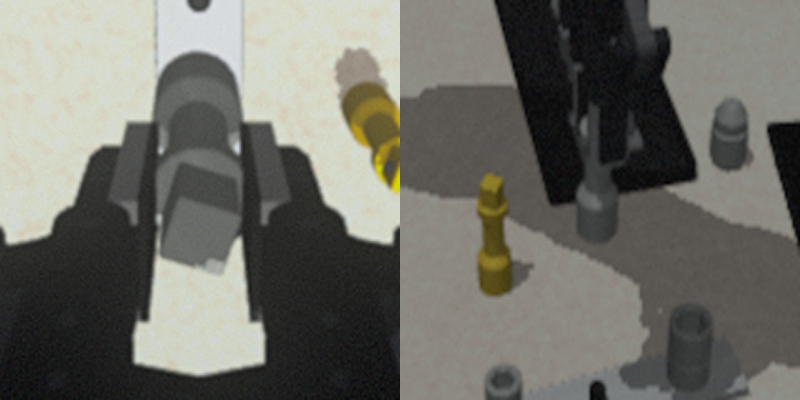

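Run:
```python
from h import *
t=dict(np.load('pics/top0.npz'));d=dict(np.load('pics/w4.npz'));s=dict(np.load('pics/s4.npz'))
def q(dd,px,z):
    c=np.array([onz(dd,*p,z)[:2] for p in px]); e=np.roll(c,-1,0)-c
    print(c.mean(0).round(1),np.hypot(*e.T).round(1),np.degrees(np.arctan2(e[:,1],e[:,0])).round(1)%90)
q(t,[(187+(x-400)/8.667,180+y/9.333) for x,y in[(593,160),(627,198),(592,247),(555,203)]],45.5)
px=[(190+x*.45,190+y*.425) for x,y in[(175,200),(240,213),(222,272),(162,258)]]
z=np.array([depthpt(d,u,v)[2] for u in range(268,288) for v in range(280,300)]);print('top z',np.percentile(z,[10,50,90]))
q(d,px,np.median(z))
print(read_state()['qpos'].round(2))
# side: bar lower end rim at crop (597,240) -> px
u0,v0=292-80,210-55; u,v=u0+(597-400)*.4,v0+240*130/400
o,r=ray(s,u,v); k=(-203-11-o[1])/r[1]; print('foot front',(o+k*r).round(1))
```

```text
[595.7  35. ] [10.7 12.3 12.  11.8] [43.8 53.  42.1 47. ]
top z [202.50805043 203.14322448 203.8074563 ]
[ 581.9 -204.3] [12.2 12.1 11.6 11.6] [4.5 0.9 2.2 3.6]
[ 0.23  0.65  0.09  1.67 -0.07  0.83 -0.93]
foot front [ 581.8 -214.   128.2]
```

Emit:
{"op": "jog_arm", "data": {
  "series": [
    [[0,0,0],[0,-58,-11],1],
    [[0,0,0],[0,-60,-11],1],
    [[0,0,0],[0,-60,-11],1],
    [[-9,0,0],[0,0,0],1],
    [[-9,0,0],[0,0,0],1],
    [[-9,0,0],[0,0,0],1],
    [[-9,0,0],[0,0,0],1],
    [[-9,0,0],[0,0,0],1]
  ]
}}

```text
clock: 6.02
eef_pos: [565.1, -23.0, 160.1]
tool_rot: [-1.114, 1.568, 3.101]
force: [-0.4, -0.3, -2.7]
width: 17.5
```

Emit:
{"op": "jog_arm", "data": {
  "series": [
    [[0,0,0],[0,0,0],1],
    [[0,0,0],[0,0,0],1]
  ]
}}

```text
clock: 6.28
eef_pos: [565.7, -23.2, 160.9]
tool_rot: [-1.102, 1.569, 3.106]
force: [-0.1, 0.3, -2.4]
width: 17.5
```

Run:
```python
from h import *
s,M=st(); d=grab('wrist'); np.savez('pics/w5.npz',**d); print(proj(d,(596,35,45.5)))
u,v=np.round(proj(d,(596,35,45.5))).astype(int)
a=d['img'][max(0,v-40):v+40,u-40:u+40]; b=d['img'][200:350,200:350]; print(max(0,v-40),u-40)
cv2.imwrite('pics/w5.png',np.hstack([cv2.resize(x,(400,400),interpolation=2) for x in(a,b)])[:,:,::-1])
```

```text
t 6.28 pos [565.7 -23.2 160.9] F [-0.1  0.3 -2.4] T [ 0.03 -0.03 -0.02] w 17.5
ytool deg -28.92 xtool [-1.5e-03  1.0e-04 -1.0e+00]
(np.float64(277.66543950874023), np.float64(119.11784147089816))
79 238
```

View pics/w5.png

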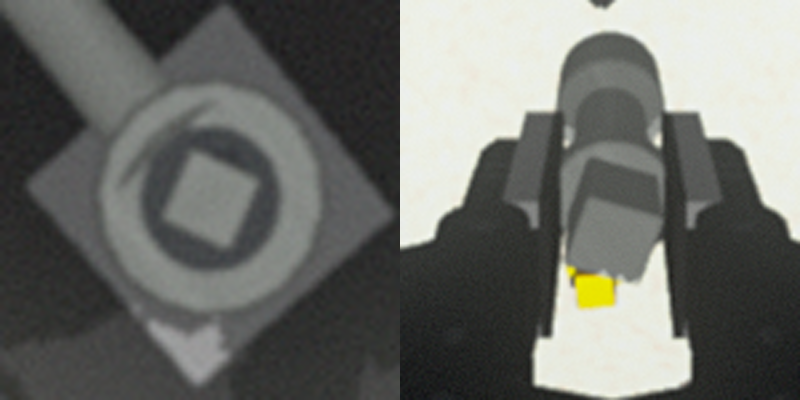

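```bash
cat >> h.py <<'E'
def sq(d,seed,z,tol=12,box=None):
    g=cv2.GaussianBlur(cv2.cvtColor(d['img'],cv2.COLOR_RGB2GRAY),(3,3),0)
    k=8; x,y=seed; r=22; sub=cv2.resize(g[y-r:y+r,x-r:x+r],None,fx=k,fy=k,interpolation=2)
    m=np.zeros((sub.shape[0]+2,sub.shape[1]+2),np.uint8)
    cv2.floodFill(sub.copy(),m,(r*k,r*k),255,tol,tol,4|cv2.FLOODFILL_FIXED_RANGE|cv2.FLOODFILL_MASK_ONLY|(255<<8))
    m=cv2.morphologyEx(m[1:-1,1:-1],cv2.MORPH_OPEN,np.ones((15,15)))
    c=max(cv2.findContours(m,cv2.RETR_EXTERNAL,cv2.CHAIN_APPROX_NONE)[0],key=cv2.contourArea)[:,0,:]
    P=np.array([onz(d,x-r+(a+.5)/k-.5,y-r+(b+.5)/k-.5,z)[:2] for a,b in c],np.float32)
    (cx,cy),wh,a=cv2.minAreaRect(P*10); print('sq',z,'c',round(cx/10,1),round(cy/10,1),'size',np.round(wh,0)/10,'yaw',round(a%90,1)); return a%90
E
python3 - <<'E'
from h import *
d=dict(np.load('pics/w5.npz'))
def q(dd,px,z):
    c=np.array([onz(dd,*p,z)[:2] for p in px]); e=np.roll(c,-1,0)-c
    print(c.mean(0).round(1),np.hypot(*e.T).round(1),np.degrees(np.arctan2(e[:,1],e[:,0])).round(1)%90)
q(d,[(238+x/5,79+y/5) for x,y in[(194,150),(260,183),(229,248),(162,215)]],45.5)
q(d,[(200+(x-400)*.375,200+y*.375) for x,y in[(590,196),(663,217),(642,282),(572,262)]],160.9+41.5)
for tol in(10,15,20): sq(d,(280,119),45.5,tol)
for tol in(8,12,16): sq(d,(281,290),202.4,tol)
E
```

```text
[598.   34.1] [12.2 11.7 12.5 11.7] [35.5 35.1 35.5 33.7]
[565.4 -25.4] [11.7 11.8 11.5 11.7] [43.5 45.7 43.2 46.8]
sq 45.5 c 597.7 34.6 size [11.1 11.1] yaw 36.2
sq 45.5 c 597.7 34.6 size [11.5 11.5] yaw 36.3
sq 45.5 c 597.7 34.6 size [11.8 11.8] yaw 36.7
sq 202.4 c 564.5 -25.1 size [12.  12.2] yaw 42.6
sq 202.4 c 564.5 -25.3 size [12.7 12.4] yaw 41.5
sq 202.4 c 564.4 -25.3 size [13.  12.7] yaw 42.3
```

Emit:
{"op": "jog_arm", "data": {
  "series": [
    [[0,0,0],[0,0.3,-34],1],
    [[0,0,0],[20,0,-33],1],
    [[7.5,0,0],[20,0,0],1],
    [[0,0,0],[20,0,0],1],
    [[0,0,0],[12,0,0],1],
    [[0,0,0],[0,0,0],1],
    [[0,0,0],[0,0,0],1]
  ]
}}

```text
clock: 7.2
eef_pos: [599.4, 35.5, 90.3]
tool_rot: [2.317, 1.569, 0.113]
force: [-0.4, 0.1, -2.5]
width: 17.1
```

Run:
```python
from h import *
to((598.5,35.5,86.5)); d=grab('side'); np.savez('pics/s6.npz',**d); w=grab('wrist'); np.savez('pics/w6.npz',**w)
u,v=np.round(proj(d,(598,35,50))).astype(int); print(u-25,v-25,proj(d,(598,35,45.5)))
a=d['img'][v-25:v+25,u-25:u+25];b=w['img'][120:300,190:370]
cv2.imwrite('pics/w6.png',np.hstack([cv2.resize(x,(400,400),interpolation=2) for x in(a,b)])[:,:,::-1])
```

```text
t 7.2 pos [599.4  35.5  90.3] F [-0.4  0.1 -2.5] T [ 0.07 -0.01  0.03] w 17.1
ytool deg -36.28 xtool [ 1.3e-03  2.0e-04 -1.0e+00]
tool shift [ 3.8 -0.7  0.5]
269 154 (np.float64(293.8304126604056), np.float64(180.47172442283667))
```

View pics/w6.png

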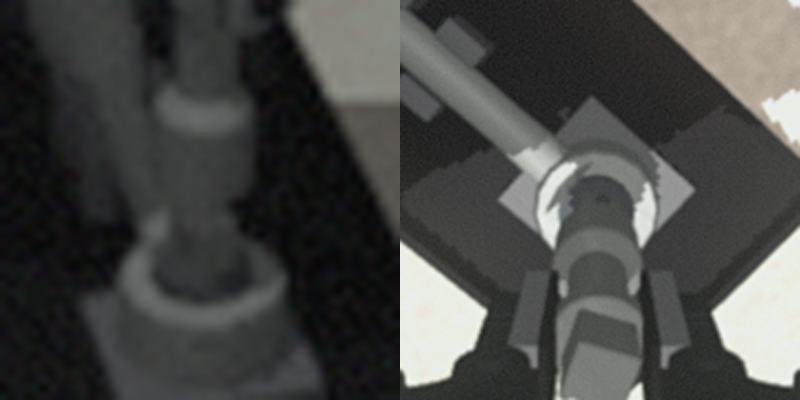

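Emit:
{"op": "jog_arm", "data": {
  "series": [
    [[0,0,0],[4,-0.7,0.5],1],
    [[0,0,0],[4,0,0],1],
    [[0,0,0],[1.5,0,0],1],
    [[0,0,0],[1,0,0],1],
    [[0,0,0],[1,0,0],1],
    [[0,0,0],[0,0,0],1]
  ]
}}

```text
clock: 8.05
eef_pos: [598.2, 35.7, 78.9]
tool_rot: [2.415, 1.57, 0.212]
force: [-2.4, 0.3, 5.4]
width: 17.7
```

Run:
```python
from h import *
to((598.5,35.5,79.5))
```

```text
t 8.05 pos [598.2  35.7  78.9] F [-2.4  0.3  5.4] T [0.08 0.34 0.02] w 17.7
ytool deg -36.25 xtool [ 8.e-04  2.e-04 -1.e+00]
tool shift [-0.6  0.4 -0. ]
```

Emit:
{"op": "jog_arm", "data": {
  "series": [
    [[0,0,0],[0,-0.4,0.3],1],
    [[0,0,0],[0,-0.4,0.3],1],
    [[0,0,0],[0,0,0],1]
  ]
}}

```text
clock: 8.43
eef_pos: [597.7, 35.3, 78.8]
tool_rot: [2.132, 1.569, -0.072]
force: [-0.2, -0.2, 6.5]
width: 17.8
```

Run:
```python
from h import *
to((598.5,35.5,79.5))
```

```text
t 8.43 pos [597.7  35.3  78.8] F [-0.2 -0.2  6.5] T [-0.12  0.13  0.03] w 17.8
ytool deg -36.27 xtool [ 2.e-03 -1.e-04 -1.e+00]
tool shift [-0.7  0.5 -0.6]
```

Emit:
{"op": "jog_arm", "data": {
  "series": [
    [[0,0,0],[0.8,0,0],1],
    [[0,0,0],[0.7,0,0],1],
    [[0,0,0],[0,0,0],1]
  ]
}}

```text
clock: 8.8
eef_pos: [597.7, 35.3, 76.5]
tool_rot: [2.086, 1.569, -0.118]
force: [1.3, -0.7, -0.8]
width: 17.5
```

Run:
```python
from h import *
to((598.5,35.5,79.5))
```

```text
t 8.8 pos [597.7  35.3  76.5] F [ 1.3 -0.7 -0.8] T [-0.24 -0.61  0.04] w 17.5
ytool deg -36.27 xtool [ 1.6e-03 -2.0e-04 -1.0e+00]
tool shift [-3.   0.5 -0.7]
```

Emit:
{"op": "jog_arm", "data": {
  "series": [
    [[0,0,0],[1,0,0],1],
    [[0,0,0],[1,0,0],1],
    [[0,0,0],[1,0,0],1],
    [[0,0,0],[1,0,0],1],
    [[0,0,0],[1,0,0],1]
  ]
}}

```text
clock: 9.43
eef_pos: [597.6, 35.3, 72.8]
tool_rot: [2.072, 1.569, -0.132]
force: [-0.4, -1.9, 11.6]
width: 17.5
```

Run:
```python
from h import *
to((598.5,35.5,65.5))
```

```text
t 9.43 pos [597.6  35.3  72.8] F [-0.4 -1.9 11.6] T [-0.4  -0.28 -0.02] w 17.5
ytool deg -36.27 xtool [ 1.5e-03 -2.0e-04 -1.0e+00]
tool shift [ 7.3  0.6 -0.7]
```

Emit:
{"op": "jog_arm", "data": {
  "series": [
    [[0,0,0],[1.2,0,0],1],
    [[0,0,0],[1.2,0,0],1],
    [[0,0,0],[1.2,0,0],1],
    [[0,0,0],[1.2,0,0],1],
    [[0,0,0],[1.2,0,0],1],
    [[0,0,0],[0,0,0],1]
  ]
}}

```text
clock: 10.18
eef_pos: [597.2, 35.5, 65.3]
tool_rot: [2.252, 1.57, 0.048]
force: [5.2, -1.5, -1.4]
width: 17.6
```

Run:
```python
from h import *
to((598.5,35.5,65.5))
```

```text
t 10.18 pos [597.2  35.5  65.3] F [ 5.2 -1.5 -1.4] T [-0.42 -1.26  0.03] w 17.6
ytool deg -36.26 xtool [ 5.e-04  0.e+00 -1.e+00]
tool shift [-0.2  1.1 -0.8]
```

Emit:
{"op": "jog_arm", "data": {
  "series": [
    [[0,0,0],[0.8,0.5,-0.4],1],
    [[0,0,0],[0.8,0,0],1],
    [[0,0,0],[0.8,0,0],1],
    [[0,0,0],[0,0,0],1]
  ]
}}

```text
clock: 10.68
eef_pos: [598.3, 36.3, 64.8]
tool_rot: [2.62, 1.569, 0.417]
force: [1.4, -0.5, 11.7]
width: 17.6
```

Run:
```python
from h import *
st()
```

```text
t 10.68 pos [598.3  36.3  64.8] F [ 1.4 -0.5 11.7] T [-0.12 -0.55  0.03] w 17.6
ytool deg -36.24 xtool [ 1.9e-03  8.0e-04 -1.0e+00]
```

Emit:
{"op": "jog_arm", "data": {
  "series": [
    [[0,0,0],[-1.2,0,0],1],
    [[0,0,0],[-1.6,0,0],1],
    [[0,0,0],[0,0,0],1]
  ]
}}

```text
clock: 11.05
eef_pos: [597.1, 35.3, 65.5]
tool_rot: [-0.639, 1.57, -2.843]
force: [4.4, -0.9, -2.0]
width: 17.6
```

Emit:
{"op": "jog_arm", "data": {
  "series": [
    [[0,0,0],[-1.2,0,0],1],
    [[0,0,0],[0,0,0],1]
  ]
}}

```text
clock: 11.3
eef_pos: [597.0, 35.4, 66.1]
tool_rot: [-0.777, 1.569, -2.981]
force: [5.3, -1.9, -7.2]
width: 17.8
```

Emit:
{"op": "jog_arm", "data": {
  "series": [
    [[0,0,0],[1.2,0.6,-0.6],1],
    [[0,0,0],[1.2,0.5,-0.5],1],
    [[0,0,0],[1,0,0],1],
    [[0,0,0],[0,0,0],-0.3],
    [[0,0,0],[0,0,0],-0.3],
    [[0,0,0],[0,0,0],-0.3],
    [[0,0,0],[-20,0,0],-0.3],
    [[0,0,0],[-30,0,0],-0.3]
  ]
}}

```text
clock: 12.3
eef_pos: [597.6, 35.8, 113.2]
tool_rot: [-0.881, 1.567, -3.084]
force: [0.1, -0.1, -0.5]
width: 55.5
```

Emit:
{"op": "jog_arm", "data": {
  "series": [
    [[0,0,0],[-30,0,30],-0.3],
    [[0,0,0],[-30,0,30],-0.3],
    [[0,0,0],[0,0,0],-0.3],
    [[0,0,0],[0,0,0],-0.3]
  ]
}}

```text
clock: 12.8
eef_pos: [563.4, -11.8, 173.4]
tool_rot: [-1.978, 1.57, 2.102]
force: [0.5, -0.0, -0.5]
width: 55.8
```

Run:
```python
from h import *
s,M=st(); d=grab('wrist'); np.savez('pics/w7.npz',**d); t=grab('top'); np.savez('pics/t7.npz',**t)
u,v=np.round(proj(d,(598,36,107))).astype(int);a=d['img'][v-60:v+60,u-60:u+60];print('wrist off',u-60,v-60)
u2,v2=np.round(proj(t,(598,36,107))).astype(int);b=t['img'][v2-25:v2+25,u2-25:u2+25];print('top off',u2-25,v2-25)
cv2.imwrite('pics/w7.png',np.hstack([cv2.resize(x,(400,400),interpolation=2) for x in(a,b)])[:,:,::-1])
z=np.array([[x,y,*depthpt(d,x,y)] for x in range(u-25,u+25) for y in range(v-25,v+25)]); m=z[:,4]>np.percentile(z[:,4],99)-3
print('top z',np.percentile(z[:,4],99),z[m].mean(0).round(1),m.sum())
i=z[m].mean(0)[:2].round().astype(int)
for tol in(8,12,16): sq(d,tuple(i),107,tol)
```

```text
t 12.8 pos [563.4 -11.8 173.4] F [ 0.5 -0.  -0.5] T [0.04 0.01 0.  ] w 55.8
ytool deg -36.23 xtool [-5.e-04  8.e-04 -1.e+00]
wrist off 219 69
top off 179 171
top z 108.11221154461842 [279.4 130.3 598.1  35.2 116.9] 358
sq 107 c 599.8 37.9 size [23.9 27.8] yaw 57.8
sq 107 c 599.8 37.8 size [24.3 28.2] yaw 58.3
sq 107 c 599.1 36.2 size [27.1 28.8] yaw 53.7
```

View pics/w7.png

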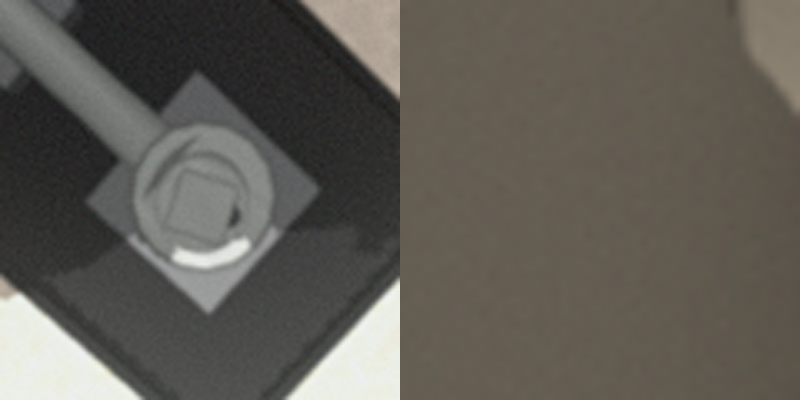

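Run:
```python
from h import *
d=dict(np.load('pics/w7.npz'))
c=np.array([onz(d,219+x*.3,69+y*.3,107)[:2] for x,y in[(182,170),(235,183),(217,240),(165,227)]]); e=np.roll(c,-1,0)-c
print(c.mean(0).round(1),np.hypot(*e.T).round(1),np.degrees(np.arctan2(e[:,1],e[:,0])).round(1)%90)
w=dict(np.load('pics/w2.npz')); g=cv2.cvtColor(w['img'],cv2.COLOR_RGB2GRAY)
# rectify socket top (z=48) to 0.1 mm/px world grid, x right, y up
N=400; X,Y=np.meshgrid(np.arange(N),np.arange(N)); 
T=w['cam_to_world']; F=f(w); P=np.stack([642.5-20+X*.1,-187+20-Y*.1,48+0*X],-1)-T[:3,3]; C=P@T[:3,:3]
mx=(w['cx']+F*C[...,0]/-C[...,2]).astype(np.float32); my=(w['cy']-F*C[...,1]/-C[...,2]).astype(np.float32)
r=cv2.remap(g,mx,my,cv2.INTER_CUBIC); cv2.imwrite('pics/hex.png',r)
b=cv2.GaussianBlur(r,(9,9),0)
for th in np.percentile(b[100:300,100:300],[25,35,45]):
    m=(b<th).astype(np.uint8); n,l,s_,c_=cv2.connectedComponentsWithStats(m); 
    i=max(range(1,n),key=lambda k:s_[k,4]*(np.hypot(*(c_[k]-200))<80)); cc=max(cv2.findContours((l==i).astype(np.uint8),0,cv2.CHAIN_APPROX_NONE)[0],key=cv2.contourArea)
    h=cv2.convexHull(cc); ap=cv2.approxPolyDP(h,0.04*cv2.arcLength(h,True),True)[:,0]; e=np.roll(ap,-1,0)-ap
    print(round(th),c_[i].round(),s_[i,4]/100,len(ap),np.hypot(*e.T).round()/10,np.degrees(np.arctan2(-e[:,1],e[:,0])).round(1)%60)
```

```text
[597.5  35.2] [11.3 12.1 11.2 12.1] [40.4 36.1 40.  36.3]
91 [201. 187.] 126.04 6 [10.3 12.7 10.3 10.5 10.3 13.3] [49.9 48.3 47.4 52.3 55.8 54.2]
97 [200. 188.] 178.65 8 [ 9.9  7.6  8.1  9.2 10.4  7.1  9.1  8.6] [51.9  7.5 27.9 44.1 52.8  6.4 26.2 42.2]
99 [204. 188.] 205.4 8 [9.9 7.7 8.  9.3 9.1 8.4 9.3 8.9] [51.9  7.6 27.9 44.6 56.2 12.1 26.9 41.8]
```

Emit:
{"op": "jog_arm", "data": {
  "series": [
    [[9.5,0,0],[0,40,0],-0.3],
    [[9.5,0,0],[0,40,0],-0.3],
    [[9.5,0,0],[10,40,0],-0.3],
    [[9,0,0],[10,25,0],-0.3],
    [[0,0,0],[0,0,0],-0.3]
  ]
}}

```text
clock: 13.52
eef_pos: [656.5, -121.7, 151.2]
tool_rot: [0.003, 1.567, -2.856]
force: [0.0, -0.7, -0.2]
width: 55.5
```

Run:
```python
from h import *
to((643.5,-186.3,110))
```

```text
t 13.53 pos [ 656.5 -121.7  151.2] F [ 0.  -0.7 -0.2] T [ 0.02  0.07 -0.07] w 55.5
ytool deg -73.82 xtool [-0.0037 -0.0011 -1.    ]
tool shift [41.4 58.4 30.4]
```

Emit:
{"op": "jog_arm", "data": {
  "series": [
    [[0,0,0],[0,29,15],-0.3],
    [[0,0,0],[0,29,15],-0.3],
    [[0,0,0],[10,0,0],-0.3],
    [[0,0,0],[30,0,0],-0.3],
    [[0,0,0],[0,0,0],-0.3],
    [[0,0,0],[0,0,0],-0.3]
  ]
}}

```text
clock: 14.28
eef_pos: [645.2, -182.8, 114.3]
tool_rot: [-2.419, 1.57, 1.009]
force: [0.1, 0.4, -0.4]
width: 55.6
```

Run:
```python
from h import *
to((643.3,-186.2,38))
```

```text
t 14.28 pos [ 645.2 -182.8  114.3] F [ 0.1  0.4 -0.4] T [-0.   -0.01  0.01] w 55.6
ytool deg -73.61 xtool [ 5.e-04  8.e-04 -1.e+00]
tool shift [76.2  2.8  2.9]
```

Emit:
{"op": "jog_arm", "data": {
  "series": [
    [[0,0,0],[0,2.8,2.7],-0.3],
    [[0,0,0],[30,0,0],-0.3],
    [[0,0,0],[30,0,0],-0.3],
    [[0,0,0],[13,0,0],-0.3],
    [[0,0,0],[0,0,0],-0.3],
    [[0,0,0],[0,0,0],-0.3]
  ]
}}

```text
clock: 15.02
eef_pos: [643.9, -188.3, 42.2]
tool_rot: [2.578, 1.568, -0.28]
force: [0.1, -0.1, 0.5]
width: 55.2
```

Run:
```python
from h import *
to((643.3,-186.2,38))
```

```text
t 15.03 pos [ 643.9 -188.3   42.2] F [ 0.1 -0.1  0.5] T [0.   0.01 0.02] w 55.2
ytool deg -73.76 xtool [ 2.3e-03 -7.0e-04 -1.0e+00]
tool shift [ 4.2 -2.1 -0. ]
```

Emit:
{"op": "jog_arm", "data": {
  "series": [
    [[0,0,0],[4,-1.8,0],-0.3],
    [[0,0,0],[0,0,0],-0.3],
    [[0,0,0],[0,0,0],1],
    [[0,0,0],[0,0,0],1],
    [[0,0,0],[0,0,0],1],
    [[0,0,0],[0,0,0],1],
    [[0,0,0],[0,0,0],1]
  ]
}}

```text
clock: 15.9
eef_pos: [642.3, -186.2, 36.8]
tool_rot: [-1.109, 1.571, 2.316]
force: [0.2, 0.5, 0.3]
width: 0.2
```

Emit:
{"op": "jog_arm", "data": {
  "series": [
    [[0,0,0],[-8,0,0],1],
    [[0,0,0],[-12,0,0],1],
    [[0,0,0],[-50,0,0],1],
    [[0,0,0],[-50,0,0],1],
    [[0,0,0],[-10,0,0],1],
    [[0,0,0],[0,0,0],1]
  ]
}}

```text
clock: 16.65
eef_pos: [642.7, -186.3, 168.1]
tool_rot: [2.635, 1.569, -0.223]
force: [-0.5, -0.3, -0.5]
width: 0.4
```

Run:
```python
from h import *
s,M=st(); d=grab('wrist'); np.savez('pics/w8.npz',**d); t=grab('side'); np.savez('pics/s8.npz',**t)
p=s['eef_pos']; u,v=np.round(proj(d,p)).astype(int); z=np.array([depthpt(d,x,y) for x in range(u-40,u+40) for y in range(v-30,v+40) if d['range_z'][y,x]>0])
k=(np.hypot(*(z[:,:2]-p[:2]).T)<15)
print('socket top z',np.percentile(z[k][:,2],[50,80,90,95]).round(1), z[k&(abs(z[:,2]-np.percentile(z[k][:,2],90))<3)].mean(0).round(1))
```

```text
t 16.65 pos [ 642.7 -186.3  168.1] F [-0.5 -0.3 -0.5] T [ 0.01 -0.03 -0.05] w 0.4
ytool deg -73.76 xtool [ 2.e-03 -4.e-04 -1.e+00]
socket top z [208.6 220.3 226.3 228.6] [ 653.9 -182.7  227. ]
```

Run:
```python
from h import *
d=dict(np.load('pics/w8.npz'));s=dict(np.load('pics/s8.npz')); t=grab('top'); np.savez('pics/t8.npz',**t)
A=cv2.resize(s['img'][150:350,200:400],(400,400),interpolation=2); B=cv2.resize(d['img'],(400,300),interpolation=cv2.INTER_AREA); C=cv2.resize(t['img'][140:280,180:420],(400,233),interpolation=2)
o=np.zeros((560,800,3),np.uint8); o[:400,:400]=A; o[:300,400:]=B; o[320:553,400:]=C
cv2.imwrite('pics/last.png',o[:,:,::-1])
```

```text
(no output)
```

View pics/last.png

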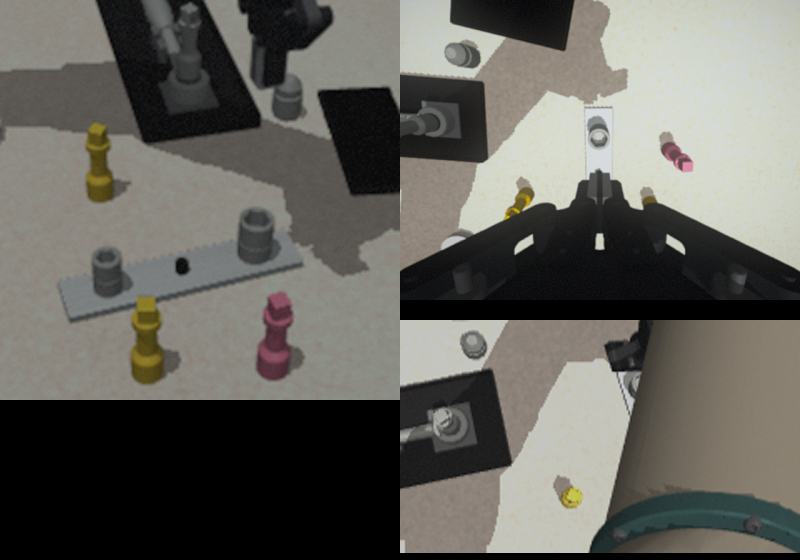

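Run:
```python
from h import *
d=dict(np.load('pics/w8.npz'));s=dict(np.load('pics/s8.npz')); t=dict(np.load('pics/t8.npz'))
tip=(642.7,-186.3,143)
for n,c in(('w',d),('s',s),('t',t)): print(n,'tip',np.round(proj(c,tip)),'tcp',np.round(proj(c,(642.7,-186.3,168))),'sockettop',np.round(proj(c,(642.5,-186,48))))
def zs(d,n,u,v,r=12):
    o=np.array([depthpt(d,x,y) for y in range(v-r,v+r+1) for x in range(u-r,u+r+1) if d['range_z'][y,x]>0])
    for z0 in(48,):
        m=abs(o[:,2]-z0)<3; print(n,o[m].mean(0).round(1),m.sum(),o[:,2].max().round(1))
zs(s,'side big',328,262); zs(d,'wrist big',276,182,20)
# fingertip depth in wrist
for v in range(230,262,4): print(v,depthpt(d,272,v).round(0),depthpt(d,284,v).round(0))
# finger tip in side
for v in range(160,200,5): print(v,[depthpt(s,u,v).round(0).tolist() for u in(330,336,342)])
print(read_state()['qpos'].round(3),t['cam_to_world'][:3,3],d['cam_to_world'].round(3)[:3])
```

```text
w tip [278. 230.] tcp [278. 246.] sockettop [278. 195.]
s tip [332. 212.] tcp [333. 199.] sockettop [328. 259.]
t tip [334. 166.] tcp [336. 163.] sockettop [327. 177.]
side big [ 643.9 -188.2   47.3] 114 50.3
wrist big [ 647.  -184.9   47.6] 276 50.4
230 [ 594. -193.    8.] [ 598. -205.    8.]
234 [ 590. -194.    8.] [ 593. -207.    8.]
238 [ 585. -195.    8.] [ 589. -208.    8.]
242 [ 652. -181.  188.] [ 654. -186.  189.]
246 [ 652. -181.  192.] [ 654. -186.  193.]
250 [ 652. -181.  198.] [ 653. -186.  196.]
254 [ 652. -181.  201.] [ 653. -186.  201.]
258 [ 652. -181.  205.] [ 653. -186.  206.]
160 [[632.0, -206.0, 247.0], [640.0, -205.0, 246.0], [643.0, -231.0, 263.0]]
165 [[633.0, -200.0, 235.0], [641.0, -198.0, 234.0], [643.0, -233.0, 256.0]]
170 [[633.0, -200.0, 227.0], [639.0, -218.0, 239.0], [644.0, -235.0, 250.0]]
175 [[634.0, -198.0, 217.0], [639.0, -217.0, 231.0], [647.0, -219.0, 232.0]]
180 [[635.0, -199.0, 210.0], [642.0, -203.0, 213.0], [651.0, -199.0, 210.0]]
185 [[636.0, -196.0, 200.0], [643.0, -202.0, 203.0], [652.0, -199.0, 201.0]]
190 [[636.0, -197.0, 191.0], [644.0, -201.0, 194.0], [652.0, -199.0, 193.0]]
195 [[637.0, -196.0, 182.0], [685.0, 49.0, -2.0], [688.0, -4.0, 38.0]]
[ 0.188  0.71   0.091  1.514 -0.075  0.924 -0.985] [480.03163851 -71.36512873 946.74291127] [[ 2.79000e-01  9.26000e-01  2.53000e-01  7.06205e+02]
 [-9.60000e-01  2.70000e-01  7.40000e-02 -1.68292e+02]
 [ 0.00000e+00 -2.63000e-01  9.65000e-01  3.25624e+02]]
```

Run:
```python
from h import *
def tipz(n,tcp):
    d=dict(np.load(f'pics/{n}.npz')); T=d['cam_to_world']; F=f(d); V,U=np.mgrid[225:330,60:500]; r=d['range_z'][225:330,60:500]
    P=np.stack([(U-d['cx'])/F*r,-(V-d['cy'])/F*r,-r],-1)@T[:3,:3].T+T[:3,3]
    a=np.radians(tcp[3]); y=np.array([np.cos(a),np.sin(a)]); zt=np.array([np.sin(a),-np.cos(a)])
    q=P[...,:2]-np.array(tcp[:2]); ly=q@y; lz=q@zt; h=P[...,2]-tcp[2]
    ok=(r>0)&(h>-60)&(h<60)&(abs(ly)<62)&(abs(lz)<16)
    for lo,hi in((-62,-30),(-30,-8),(-8,8),(8,30),(30,62)):
        m=ok&(ly>lo)&(ly<hi)
        if m.sum()>20: print(n,(lo,hi),m.sum(),'h min/5%:',np.percentile(h[m],[0.5,5]).round(1),'ly',ly[m].min().round(1),ly[m].max().round(1),'lz',lz[m].min().round(1))
tipz('w3',(584.7,-203.2,42.1,-73.76)); tipz('w4',(583.6,-202.9,161.4,-73.76)); tipz('w7',(563.4,-11.8,173.4,-36.23)); tipz('w8',(642.7,-186.3,168.1,-73.76))
tipz('w1',(564.6,-224.3,183.5,-73.4))
```

```text
w3 (-62, -30) 931 h min/5%: [-43.5 -43. ] ly -62.0 -30.0 lz -11.4
w3 (-30, -8) 2351 h min/5%: [-42.9 -42.1] ly -30.0 -8.0 lz -13.4
w3 (-8, 8) 2520 h min/5%: [-12.   -9.8] ly -8.0 8.0 lz -8.9
w3 (8, 30) 2410 h min/5%: [-43.2 -42. ] ly 8.1 30.0 lz -13.3
w3 (30, 62) 947 h min/5%: [-43.8 -43. ] ly 30.0 62.0 lz -11.6
w4 (-30, -8) 1881 h min/5%: [-18.6  -9.5] ly -29.9 -8.0 lz -13.8
w4 (-8, 8) 2521 h min/5%: [-12.3  -9.6] ly -8.0 8.0 lz -11.1
w4 (8, 30) 1984 h min/5%: [-16.6  -9.8] ly 8.1 30.0 lz -13.5
w4 (30, 62) 25 h min/5%: [57.4 57.5] ly 30.1 38.5 lz -11.5
w7 (-62, -30) 741 h min/5%: [23.4 26.8] ly -44.1 -30.0 lz -11.7
w7 (-30, -8) 1379 h min/5%: [19.4 22.9] ly -30.0 -27.1 lz -11.2
w7 (8, 30) 1324 h min/5%: [19.2 22.5] ly 27.5 30.0 lz -10.9
w7 (30, 62) 791 h min/5%: [23.5 26.7] ly 30.0 44.8 lz -11.8
w8 (-30, -8) 444 h min/5%: [21.7 24.6] ly -27.8 -8.0 lz -13.1
w8 (-8, 8) 1943 h min/5%: [19.7 23.4] ly -8.0 8.0 lz -13.6
w8 (8, 30) 521 h min/5%: [22.2 24.4] ly 8.0 29.8 lz -13.5
w1 (-62, -30) 2181 h min/5%: [29.1 32.4] ly -52.6 -37.9 lz -8.3
w1 (30, 62) 2192 h min/5%: [28.9 32.2] ly 46.3 60.9 lz -8.6
```

Emit:
{"op": "jog_arm", "data": {
  "series": [
    [[0,0,0],[20,0,-0.8],-0.3],
    [[0,0,0],[30,0,0],-0.3],
    [[0,0,0],[30,0,0],-0.3],
    [[0,0,0],[30,0,0],-0.3],
    [[0,0,0],[30,0,0],-0.3],
    [[0,0,0],[10,0,0],-0.3],
    [[0,0,0],[0,0,0],-0.3]
  ]
}}

```text
clock: 17.68
eef_pos: [642.2, -185.8, 15.7]
tool_rot: [-0.515, 1.569, 2.91]
force: [0.9, -0.1, 0.2]
width: 55.7
```

Run:
```python
from h import *
to((643.4,-186.2,1))
```

```text
t 17.68 pos [ 642.2 -185.8   15.7] F [ 0.9 -0.1  0.2] T [-0.01  0.01 -0.  ] w 55.7
ytool deg -73.76 xtool [-2.2e-03  5.0e-04 -1.0e+00]
tool shift [14.7  0.8 -1. ]
```

Emit:
{"op": "jog_arm", "data": {
  "series": [
    [[0,0,0],[7,0.6,-1],-0.3],
    [[0,0,0],[7,0,0],-0.3],
    [[0,0,0],[0,0,0],-0.3],
    [[0,0,0],[0,0,0],1],
    [[0,0,0],[0,0,0],1],
    [[0,0,0],[0,0,0],1],
    [[0,0,0],[0,0,0],1],
    [[0,0,0],[0,0,0],1]
  ]
}}

```text
clock: 18.68
eef_pos: [644.5, -186.3, 3.3]
tool_rot: [2.669, 1.57, -0.189]
force: [-1.7, -0.1, 4.9]
width: 26.7
```

Run:
```python
from h import *
to((643.4,-186.2,1))
```

```text
t 18.68 pos [ 644.5 -186.3    3.3] F [-1.7 -0.1  4.9] T [0.12 0.25 0.07] w 26.7
ytool deg -73.76 xtool [ 7.e-04 -1.e-04 -1.e+00]
tool shift [ 2.3 -0.4  1. ]
```

Emit:
{"op": "jog_arm", "data": {
  "series": [
    [[0,0,0],[-8,0,0],1],
    [[0,0,0],[-12,0,0],1],
    [[0,0,0],[-55,0,0],1],
    [[0,0,0],[-45,0,0],1],
    [[0,0,0],[0,-55,-4],1],
    [[0,0,0],[0,-55,-4],1],
    [[0,0,0],[0,-55,-4],1],
    [[-8.5,0,0],[0,-55,-4],1]
  ]
}}

```text
clock: 19.68
eef_pos: [597.7, 31.2, 123.6]
tool_rot: [2.503, 1.57, -0.203]
force: [0.7, 0.6, -1.8]
width: 26.6
```

Emit:
{"op": "jog_arm", "data": {
  "series": [
    [[-8.5,0,0],[0,0,0],1],
    [[0,0,0],[0,0,0],1],
    [[0,0,0],[0,0,0],1]
  ]
}}

```text
clock: 20.05
eef_pos: [598.3, 28.0, 123.1]
tool_rot: [1.602, 1.57, -0.964]
force: [-0.2, -0.1, -0.2]
width: 26.2
```

Run:
```python
from h import *
to((598.1,35.4,106))
```

```text
t 20.05 pos [598.3  28.  123.1] F [-0.2 -0.1 -0.2] T [0.04 0.07 0.  ] w 26.2
ytool deg -57.01 xtool [ 5.e-04 -8.e-04 -1.e+00]
tool shift [17.1 -6.4 -3.9]
```

Emit:
{"op": "jog_arm", "data": {
  "series": [
    [[0,0,0],[0,-3.2,-2],1],
    [[0,0,0],[0,-3.2,-1.9],1],
    [[0,0,0],[6,0,0],1],
    [[0,0,0],[8,0,0],1],
    [[0,0,0],[0,0,0],1],
    [[0,0,0],[0,0,0],1]
  ]
}}

```text
clock: 20.8
eef_pos: [597.8, 36.8, 108.7]
tool_rot: [-0.146, 1.571, -2.707]
force: [-0.7, -0.7, -1.3]
width: 26.6
```

Run:
```python
from h import *
to((598.1,35.4,103)); d=grab('wrist'); np.savez('pics/w9.npz',**d)
```

```text
t 20.8 pos [597.8  36.8 108.7] F [-0.7 -0.7 -1.3] T [0.04 0.04 0.04] w 26.6
ytool deg -56.77 xtool [-2.e-04 -1.e-04 -1.e+00]
tool shift [5.7 1.4 0.5]
```

Emit:
{"op": "jog_arm", "data": {
  "series": [
    [[0,0,0],[3,1.2,0.4],1],
    [[0,0,0],[2,0,0],1],
    [[0,0,0],[1,0,0],1],
    [[0,0,0],[1,0,0],1],
    [[0,0,0],[0.8,0,0],1],
    [[0,0,0],[0,0,0],1],
    [[0,0,0],[0,0,0],1]
  ]
}}

```text
clock: 21.72
eef_pos: [598.5, 35.8, 101.4]
tool_rot: [2.71, 1.57, 0.148]
force: [0.2, -0.1, 3.8]
width: 26.5
```

Run:
```python
from h import *
to((598.1,35.4,102.3))
```

```text
t 21.73 pos [598.5  35.8 101.4] F [ 0.2 -0.1  3.8] T [ 0.06 -0.01  0.  ] w 26.5
ytool deg -56.75 xtool [ 1.e-03  1.e-04 -1.e+00]
tool shift [-0.9  0.1  0.6]
```

Emit:
{"op": "jog_arm", "data": {
  "series": [
    [[2,0,0],[0.4,0,0],1],
    [[2,0,0],[0,0,0],1],
    [[-2,0,0],[0,0,0],1],
    [[-2,0,0],[0,0,0],1],
    [[-2,0,0],[0,0,0],1],
    [[-2,0,0],[0,0,0],1],
    [[0,0,0],[0,0,0],1]
  ]
}}

```text
clock: 22.6
eef_pos: [598.8, 35.7, 101.2]
tool_rot: [2.636, 1.569, 0.144]
force: [-0.6, 0.7, 5.0]
width: 26.3
```

Run:
```python
from h import *
st()
```

```text
t 22.6 pos [598.8  35.7 101.2] F [-0.6  0.7  5. ] T [ 0.07 -0.05 -0.02] w 26.3
ytool deg -52.79 xtool [ 1.5e-03  2.0e-04 -1.0e+00]
```

Emit:
{"op": "jog_arm", "data": {
  "series": [
    [[-2.5,0,0],[0,0,0],1],
    [[-2.5,0,0],[0,0,0],1],
    [[-2.5,0,0],[0,0,0],1],
    [[-2.5,0,0],[0,0,0],1],
    [[-2.5,0,0],[0,0,0],1],
    [[0,0,0],[0,0,0],1]
  ]
}}

```text
clock: 23.35
eef_pos: [598.4, 35.9, 100.8]
tool_rot: [2.829, 1.57, 0.557]
force: [1.0, 0.8, 5.2]
width: 26.1
```

Emit:
{"op": "jog_arm", "data": {
  "series": [
    [[-2.5,0,0],[0,0,0],1],
    [[-2.5,0,0],[0,0,0],1],
    [[-2.5,0,0],[0,0,0],1],
    [[0,0,0],[0,0,0],1]
  ]
}}

```text
clock: 23.85
eef_pos: [597.4, 35.5, 99.9]
tool_rot: [-0.973, 1.569, -3.115]
force: [-0.0, -0.6, -0.3]
width: 26.6
```

Run:
```python
from h import *
st()
```

```text
t 23.85 pos [597.4  35.5  99.9] F [-0.  -0.6 -0.3] T [ 0.02 -0.07  0.01] w 26.6
ytool deg -32.74 xtool [-0.0017 -0.     -1.    ]
```

Emit:
{"op": "jog_arm", "data": {
  "series": [
    [[-1,0,0],[1,0,0],1],
    [[0,0,0],[1,0,0],1],
    [[0,0,0],[1,0,0],1],
    [[0,0,0],[0,0,0],1]
  ]
}}

```text
clock: 24.35
eef_pos: [598.0, 35.7, 97.5]
tool_rot: [-0.895, 1.571, -3.02]
force: [-0.0, -0.2, -1.7]
width: 26.4
```

Run:
```python
from h import *
st()
```

```text
t 24.35 pos [598.   35.7  97.5] F [-0.  -0.2 -1.7] T [ 0.03  0.03 -0.02] w 26.4
ytool deg -31.76 xtool [-3.e-04 -0.e+00 -1.e+00]
```

In, with no side load. Home is at about TCP z 87.8; pushing over the ball.

Emit:
{"op": "jog_arm", "data": {
  "series": [
    [[0,0,0],[1.2,0,0],1],
    [[0,0,0],[1.2,0,0],1],
    [[0,0,0],[1.2,0,0],1],
    [[0,0,0],[1.2,0,0],1],
    [[0,0,0],[1.2,0,0],1],
    [[0,0,0],[0,0,0],1]
  ]
}}

```text
clock: 25.1
eef_pos: [598.9, 35.9, 92.4]
tool_rot: [2.277, 1.569, 0.152]
force: [0.7, 0.2, 4.6]
width: 26.4
```

Run:
```python
from h import *
st()
```

```text
t 25.1 pos [598.9  35.9  92.4] F [0.7 0.2 4.6] T [ 0.08 -0.    0.05] w 26.4
ytool deg -31.76 xtool [ 1.9e-03  3.0e-04 -1.0e+00]
```

Emit:
{"op": "jog_arm", "data": {
  "series": [
    [[0,0,0],[1.2,0,0],1],
    [[0,0,0],[1.2,0,0],1],
    [[0,0,0],[1.2,0,0],1],
    [[0,0,0],[1.2,0,0],1],
    [[0,0,0],[0,0,0],1]
  ]
}}

```text
clock: 25.72
eef_pos: [598.7, 36.0, 87.5]
tool_rot: [2.429, 1.57, 0.304]
force: [0.3, -0.3, 5.1]
width: 26.2
```

Run:
```python
from h import *
st()
```

```text
t 25.73 pos [598.7  36.   87.5] F [ 0.3 -0.3  5.1] T [0.05 0.13 0.03] w 26.2
ytool deg -31.75 xtool [ 1.2e-03  4.0e-04 -1.0e+00]
```

Emit:
{"op": "jog_arm", "data": {
  "series": [
    [[0,0,0],[1.2,0,0],1],
    [[0,0,0],[1.2,0,0],1],
    [[0,0,0],[1.2,0,0],1],
    [[0,0,0],[0,0,0],1]
  ]
}}

```text
clock: 26.22
eef_pos: [600.3, 36.4, 86.9]
tool_rot: [2.291, 1.566, 0.166]
force: [-3.7, -0.3, 23.7]
width: 26.5
```

Emit:
{"op": "jog_arm", "data": {
  "series": [
    [[0,0,0],[-1.5,0,0],1],
    [[0,0,0],[-1.5,0,0],1],
    [[0,0,0],[-1.2,0,0],1],
    [[0,0,0],[-1.4,0,0],1],
    [[0,0,0],[0,0,0],1]
  ]
}}

```text
clock: 26.85
eef_pos: [597.7, 35.6, 88.3]
tool_rot: [-0.882, 1.57, -3.007]
force: [0.6, 0.7, -1.2]
width: 26.1
```

Run:
```python
from h import *
st()
```

```text
t 26.85 pos [597.7  35.6  88.3] F [ 0.6  0.7 -1.2] T [ 0.01 -0.07  0.05] w 26.1
ytool deg -31.76 xtool [-1.e-03 -1.e-04 -1.e+00]
```

Emit:
{"op": "jog_arm", "data": {
  "series": [
    [[0,0,0],[-1.2,0,0],1],
    [[0,0,0],[0,0,0],1]
  ]
}}

```text
clock: 27.1
eef_pos: [597.7, 35.6, 89.6]
tool_rot: [-0.9, 1.57, -3.025]
force: [-0.1, -0.6, -3.3]
width: 26.4
```

Emit:
{"op": "jog_arm", "data": {
  "series": [
    [[0,0,0],[1.5,0,0],1],
    [[0,0,0],[1.5,0,0],1],
    [[0,0,0],[1.5,0,0],1],
    [[0,0,0],[0.7,0,0],1],
    [[0,0,0],[0,0,0],1]
  ]
}}

```text
clock: 27.72
eef_pos: [599.9, 36.2, 87.3]
tool_rot: [2.277, 1.567, 0.152]
force: [-1.8, 1.0, 14.1]
width: 26.1
```

Emit:
{"op": "jog_arm", "data": {
  "series": [
    [[0,0,0],[-1.5,0,0],1],
    [[0,0,0],[-1.5,0,0],1],
    [[0,0,0],[0,0,0],-0.3],
    [[0,0,0],[0,0,0],-0.3],
    [[0,0,0],[0,0,0],-0.3],
    [[0,0,0],[-20,0,0],-0.3],
    [[0,0,0],[-30,0,0],-0.3],
    [[0,0,0],[-30,0,0],-0.3]
  ]
}}

```text
clock: 28.72
eef_pos: [597.9, 35.7, 168.4]
tool_rot: [-1.048, 1.57, 3.11]
force: [0.5, -0.3, 0.2]
width: 55.2
```

Emit:
{"op": "jog_arm", "data": {
  "series": [
    [[0,0,0],[-20,0,40],-0.3],
    [[0,0,0],[0,0,40],-0.3],
    [[0,0,0],[0,0,0],-0.3],
    [[0,0,0],[0,0,0],-0.3]
  ]
}}

```text
clock: 29.22
eef_pos: [556.4, -31.7, 187.9]
tool_rot: [3.056, 1.57, 0.931]
force: [0.6, -0.3, 0.1]
width: 55.7
```

Run:
```python
from h import *
st(); s=grab('side','sE.png'); w=grab('wrist','wE.png')
for n,d,r in(('side',s,12),('wrist',w,30)):
    u,v=np.round(proj(d,(597.5,35.2,132.5))).astype(int); print(n,u,v)
    o=np.array([depthpt(d,x,y) for y in range(max(0,v-r),v+r) for x in range(u-r,u+r) if d['range_z'][y,x]>0]); o=o[np.hypot(o[:,0]-597.5,o[:,1]-35.2)<17]
    zt=np.percentile(o[:,2],97); m=abs(o[:,2]-zt)<2.5; print(n,'top z',zt.round(1),o[m].mean(0).round(1),m.sum())
# foot-gap check in side: axis profile of x-centre at several heights
for z in(60,75,88,100,115,128):
    u,v=np.round(proj(s,(597.5,35.2-10,z))).astype(int); P=np.array([depthpt(s,x,v) for x in range(u-14,u+15)]); k=np.hypot(P[:,0]-597.5,P[:,1]-35.2)<20
    print(z,'x',P[k][:,0].min().round(1) if k.any() else None,P[k][:,0].max().round(1) if k.any() else None)
# others unchanged: compare with first side picture
s0=dict(np.load('pics/side0.npz'))
for n,p in(('small',(253,282)),('objective',(343,195)),('dish',(185,214)),('phone',(386,219)),('pink',(337,318)),('yel',(273,320)),('yel2',(249,230))):
    u,v=p;print(n,abs(s['img'][v-12:v+12,u-12:u+12].astype(int)-s0['img'][v-12:v+12,u-12:u+12]).mean().round(1),np.median(abs(s['range_z']-s0['range_z'])[v-12:v+12,u-12:u+12]).round(1))
```

```text
t 29.23 pos [556.4 -31.7 187.9] F [ 0.6 -0.3  0.1] T [0.03 0.01 0.  ] w 55.7
ytool deg -31.75 xtool [ 6.e-04  8.e-04 -1.e+00]
side 294 142
side top z 133.1 [598.8  33.  131.8] 54
wrist 279 100
wrist top z 133.2 [597.8  34.8 132.2] 716
60 x 588.6 609.9
75 x 593.9 605.2
88 x 591.6 606.6
100 x 585.8 612.3
115 x 585.8 612.0
128 x 585.5 611.3
small 1.5 1.4
objective 28.9 1.7
dish 1.7 1.5
phone 3.1 1.6
pink 1.6 1.2
yel 1.7 1.2
yel2 1.6 1.5
```

Emit:
{"op": "jog_arm", "data": {
  "series": [
    [[0,0,0],[0,0,-40],-0.3],
    [[0,0,0],[0,0,-40],-0.3],
    [[0,0,0],[20,0,0],-0.3],
    [[0,0,0],[0,0,0],-0.3],
    [[0,0,0],[0,0,0],-0.3]
  ]
}}

```text
clock: 29.95
eef_pos: [598.2, 35.7, 168.0]
tool_rot: [0.932, 1.571, -1.193]
force: [0.0, 0.7, -0.6]
width: 55.2
```

Run:
```python
from h import *
to((598.6,36,89))
```

```text
t 29.95 pos [598.2  35.7 168. ] F [ 0.   0.7 -0.6] T [-0.01  0.03 -0.05] w 55.2
ytool deg -31.76 xtool [ 1.e-04 -2.e-04 -1.e+00]
tool shift [79.   0.1 -0.5]
```

Emit:
{"op": "jog_arm", "data": {
  "series": [
    [[0,0,0],[30,0,0],-0.3],
    [[0,0,0],[30,0,0],-0.3],
    [[0,0,0],[17,0,0],-0.3],
    [[0,0,0],[0,0,0],1],
    [[0,0,0],[0,0,0],1],
    [[0,0,0],[0,0,0],1],
    [[0,0,0],[0,0,0],1],
    [[0,0,0],[0,0,0],1]
  ]
}}

```text
clock: 30.95
eef_pos: [598.8, 35.8, 91.6]
tool_rot: [2.2, 1.569, 0.075]
force: [0.6, -0.0, 3.2]
width: 26.3
```

Emit:
{"op": "jog_arm", "data": {
  "series": [
    [[0,0,0],[1.5,0,0],1],
    [[0,0,0],[1.5,0,0],1],
    [[0,0,0],[1.5,0,0],1],
    [[0,0,0],[0,0,0],1]
  ]
}}

```text
clock: 31.45
eef_pos: [601.1, 36.4, 90.9]
tool_rot: [2.252, 1.564, 0.126]
force: [-4.3, 0.2, 27.4]
width: 26.6
```

Emit:
{"op": "jog_arm", "data": {
  "series": [
    [[0,0,0],[1.5,0,0],1],
    [[0,0,0],[0,0,0],1]
  ]
}}

```text
clock: 31.7
eef_pos: [601.6, 36.6, 90.7]
tool_rot: [2.252, 1.562, 0.127]
force: [-5.2, -0.0, 35.5]
width: 26.3
```

Emit:
{"op": "jog_arm", "data": {
  "series": [
    [[0,0,0],[-2,0,0],1],
    [[0,0,0],[-2,0,0],1],
    [[0,0,0],[-2,0,0],1],
    [[0,0,0],[-1,0,0],1],
    [[0,0,0],[0,0,0],1]
  ]
}}

```text
clock: 32.33
eef_pos: [598.2, 35.6, 91.7]
tool_rot: [1.198, 1.571, -0.927]
force: [0.6, 0.3, 2.6]
width: 26.4
```

Emit:
{"op": "jog_arm", "data": {
  "series": [
    [[0,0,0],[-1,0,0],1],
    [[0,0,0],[0,0,0],1]
  ]
}}

```text
clock: 32.58
eef_pos: [597.6, 35.7, 92.4]
tool_rot: [-1.016, 1.57, -3.141]
force: [0.1, -0.2, -2.0]
width: 26.2
```

Emit:
{"op": "jog_arm", "data": {
  "series": [
    [[0,0,0],[-0.8,0,0],1],
    [[0,0,0],[0,0,0],1]
  ]
}}

```text
clock: 32.83
eef_pos: [597.8, 35.7, 93.4]
tool_rot: [-1.024, 1.57, 3.135]
force: [0.2, -0.3, -2.4]
width: 26.0
```

Emit:
{"op": "jog_arm", "data": {
  "series": [
    [[0,0,0],[-0.8,0,0],1],
    [[0,0,0],[0,0,0],1]
  ]
}}

```text
clock: 33.08
eef_pos: [597.8, 35.8, 94.2]
tool_rot: [-1.054, 1.57, 3.104]
force: [0.3, 0.1, -4.2]
width: 26.1
```

```bash
cat > m.py <<'E'
from h import *
st(); s=grab('side'); w=grab('wrist'); np.savez('pics/s_%d.npz'%(read_state()['clock']*100),**s)
p=read_state()['eef_pos']
F=f(w);V,U=np.mgrid[150:380,230:330]; r=w['range_z'][150:380,230:330];T=w['cam_to_world']
P=np.stack([(U-w['cx'])/F*r,-(V-w['cy'])/F*r,-r],-1)@T[:3,:3].T+T[:3,3]
k=(r>0)&(np.hypot(P[...,0]-597.5,P[...,1]-35)<14)&(P[...,2]>120)&(P[...,2]<145)
a=np.radians(-31.76); ly=(P[...,:2]-p[:2])@np.array([np.cos(a),np.sin(a)]); k&=abs(ly)<12
h,e=np.histogram(P[...,2][k],np.arange(120,145,0.5)); i=h.argmax(); print('wrist top z mode',e[i],h[max(0,i-4):i+5], np.median(P[...,2][k&(abs(P[...,2]-e[i])<1.5)]).round(2))
# side: profile along axis column: pixel edges by vertical gradient
u,v0=proj(s,(598,24,130)); _,v1=proj(s,(598,22,30)); g=cv2.cvtColor(s['img'],cv2.COLOR_RGB2GRAY)[int(v0)-12:int(v1)+6,int(u)-2:int(u)+3].mean(1); print('side rows from',int(v0)-12,g.round().astype(int).tolist())
E
python3 m.py
```

```text
t 33.08 pos [597.8  35.8  94.2] F [ 0.3  0.1 -4.2] T [ 0.08 -0.04 -0.02] w 26.1
ytool deg -31.75 xtool [-6.e-04  0.e+00 -1.e+00]
wrist top z mode 134.5 [ 85 154 227 326 375 222  62  12   1] 134.47
side rows from 133 [97, 85, 73, 61, 66, 62, 56, 53, 53, 52, 65, 84, 80, 60, 58, 60, 62, 60, 61, 61, 60, 66, 69, 63, 61, 61, 61, 62, 62, 59, 56, 56, 55, 55, 55, 54, 56, 55, 55, 57, 59, 57, 58, 62, 85, 100, 99, 90, 70, 61, 62, 62, 62, 61, 62, 62, 57, 46, 54, 85, 102, 91, 73]
```

Emit:
{"op": "jog_arm", "data": {
  "series": [
    [[0,0,0],[2,0,0],1],
    [[0,0,0],[2,0,0],1],
    [[0,0,0],[2,0,0],1],
    [[0,0,0],[2,0,0],1],
    [[0,0,0],[1.5,0,0],1],
    [[0,0,0],[0,0,0],1]
  ]
}}

```text
clock: 33.92
eef_pos: [601.3, 36.3, 90.7]
tool_rot: [2.216, 1.563, 0.091]
force: [-5.6, 0.1, 33.3]
width: 26.1
```

```bash
python3 m.py
```

```text
t 33.92 pos [601.3  36.3  90.7] F [-5.6  0.1 33.3] T [0.01 1.55 0.02] w 26.1
ytool deg -31.77 xtool [ 7.7e-03  7.0e-04 -1.0e+00]
wrist top z mode 131.0 [ 51  84 159 242 285 188  93  16   1] 131.08
side rows from 133 [96, 84, 76, 60, 48, 45, 56, 62, 56, 53, 54, 63, 86, 84, 62, 59, 61, 62, 62, 63, 64, 61, 64, 71, 71, 63, 62, 63, 62, 62, 59, 55, 54, 53, 53, 53, 52, 54, 56, 59, 60, 60, 61, 63, 77, 96, 102, 95, 80, 64, 63, 62, 63, 62, 63, 63, 61, 48, 54, 86, 102, 91, 72]
```

Emit:
{"op": "jog_arm", "data": {
  "series": [
    [[0,0,0],[0,-1.2,0.8],1],
    [[0,0,0],[0,-1.2,0.8],1],
    [[2,0,0],[0.5,0,0],1],
    [[-2,0,0],[0.5,0,0],1],
    [[-2,0,0],[0,0,0],1],
    [[2,0,0],[0,0,0],1],
    [[0,0,0],[0,0,0],1]
  ]
}}

```text
clock: 34.9
eef_pos: [600.6, 36.1, 90.6]
tool_rot: [2.192, 1.558, 0.067]
force: [-4.1, -1.3, 36.0]
width: 26.1
```

```bash
python3 m.py
```

```text
t 34.9 pos [600.6  36.1  90.6] F [-4.1 -1.3 36. ] T [-0.14  0.99  0.05] w 26.1
ytool deg -31.78 xtool [ 1.230e-02  8.000e-04 -9.999e-01]
wrist top z mode 131.0 [ 52  96 169 272 287 251  70  14   1] 131.04
side rows from 133 [95, 86, 74, 61, 48, 45, 57, 60, 55, 53, 53, 58, 86, 89, 64, 59, 62, 62, 62, 62, 63, 60, 62, 68, 69, 63, 63, 62, 62, 62, 61, 57, 54, 53, 53, 53, 53, 55, 57, 59, 59, 61, 60, 62, 77, 94, 102, 95, 81, 66, 64, 63, 62, 63, 62, 63, 61, 49, 53, 86, 101, 92, 72]
```

Emit:
{"op": "jog_arm", "data": {
  "series": [
    [[0,0,0],[-2.5,1.2,-0.8],1],
    [[0,0,0],[-2.5,1.2,-0.8],1],
    [[0,0,0],[-2.5,0,0],1],
    [[0,0,0],[-2,0,0],1],
    [[0,0,0],[0,0,0],1]
  ]
}}

```text
clock: 35.62
eef_pos: [597.9, 35.7, 93.1]
tool_rot: [-0.865, 1.57, -2.99]
force: [0.1, -0.4, -0.5]
width: 26.5
```

Emit:
{"op": "jog_arm", "data": {
  "series": [
    [[0,0,0],[-0.6,0,0],1],
    [[0,0,0],[-0.6,0,0],1],
    [[0,0,0],[0,0,0],1]
  ]
}}

```text
clock: 36.0
eef_pos: [597.7, 35.7, 94.3]
tool_rot: [-1.042, 1.57, 3.116]
force: [0.7, -0.6, -3.7]
width: 26.1
```

Emit:
{"op": "jog_arm", "data": {
  "series": [
    [[0,0,0],[-0.6,0,0],1],
    [[0,0,0],[0,0,0],1]
  ]
}}

```text
clock: 36.25
eef_pos: [597.8, 35.8, 95.0]
tool_rot: [-1.127, 1.57, 3.031]
force: [0.2, 0.1, -5.0]
width: 25.8
```

Emit:
{"op": "jog_arm", "data": {
  "series": [
    [[0,0,0],[-0.6,0,0],1],
    [[0,0,0],[0,0,0],1]
  ]
}}

```text
clock: 36.5
eef_pos: [598.0, 35.7, 95.7]
tool_rot: [-0.98, 1.571, -3.105]
force: [-0.2, 0.2, -6.6]
width: 25.9
```

```bash
python3 m.py
```

```text
t 36.5 pos [598.   35.7  95.7] F [-0.2  0.2 -6.6] T [ 0.05 -0.05  0.04] w 25.9
ytool deg -31.75 xtool [-2.e-04 -0.e+00 -1.e+00]
wrist top z mode 135.5 [ 78  98 140 233 335 335 225  74  14] 135.85
side rows from 133 [97, 85, 74, 68, 64, 59, 53, 53, 54, 55, 82, 87, 61, 59, 61, 61, 61, 61, 61, 61, 60, 68, 69, 61, 60, 60, 61, 62, 59, 59, 58, 54, 54, 56, 55, 55, 55, 55, 56, 58, 60, 59, 60, 71, 92, 101, 96, 82, 66, 62, 61, 63, 63, 62, 61, 61, 49, 36, 55, 86, 101, 92, 72]
```

Emit:
{"op": "jog_arm", "data": {
  "series": [
    [[0,0,0],[-0.7,0,0],1],
    [[0,0,0],[-0.7,0,0],1],
    [[0,0,0],[0,0,0],1]
  ]
}}

```text
clock: 36.98
eef_pos: [597.6, 35.7, 96.9]
tool_rot: [-0.963, 1.57, -3.088]
force: [-0.0, 0.8, -9.9]
width: 26.4
```

```bash
python3 m.py
```

```text
t 36.98 pos [597.6  35.7  96.9] F [-0.   0.8 -9.9] T [ 0.12 -0.05  0.02] w 26.4
ytool deg -31.75 xtool [-1.e-03 -1.e-04 -1.e+00]
wrist top z mode 137.0 [ 66 137 188 300 361 283  99  24   0] 137.09
side rows from 133 [96, 85, 74, 69, 60, 54, 53, 53, 52, 73, 87, 72, 60, 61, 61, 60, 61, 60, 60, 60, 69, 71, 61, 61, 61, 60, 61, 61, 61, 58, 56, 55, 55, 56, 57, 55, 56, 54, 57, 57, 59, 58, 60, 81, 99, 100, 94, 73, 63, 62, 62, 63, 62, 62, 63, 56, 44, 37, 53, 86, 102, 91, 72]
```

Emit:
{"op": "jog_arm", "data": {
  "series": [
    [[0,0,0],[2,0,0],1],
    [[0,0,0],[2,0,0],1],
    [[0,0,0],[2,0,0],1],
    [[0,0,0],[2,0,0],1],
    [[0,0,0],[2,-0.6,0.4],1],
    [[0,0,0],[2,-0.6,0.4],1],
    [[0,0,0],[1.5,0,0],1],
    [[0,0,0],[0,0,0],1]
  ]
}}

```text
clock: 38.08
eef_pos: [601.3, 36.2, 90.6]
tool_rot: [2.199, 1.56, 0.074]
force: [-5.2, 0.8, 38.8]
width: 26.3
```

```bash
python3 m.py
```

```text
t 38.08 pos [601.3  36.2  90.6] F [-5.2  0.8 38.8] T [-0.04  1.45 -0.04] w 26.3
ytool deg -31.78 xtool [ 1.080e-02  8.000e-04 -9.999e-01]
wrist top z mode 131.0 [ 59  92 175 248 286 183  59  12   0] 131.01
side rows from 133 [96, 83, 74, 62, 52, 44, 57, 60, 55, 52, 53, 62, 85, 84, 63, 60, 63, 63, 62, 62, 62, 63, 62, 68, 69, 64, 63, 63, 62, 62, 60, 57, 52, 53, 53, 53, 53, 56, 55, 59, 59, 60, 61, 63, 78, 95, 100, 96, 80, 65, 63, 63, 63, 64, 63, 62, 60, 48, 54, 86, 101, 92, 72]
```

Emit:
{"op": "jog_arm", "data": {
  "series": [
    [[0,0,0],[-2,0.6,-0.4],1],
    [[0,0,0],[-2,0.6,-0.4],1],
    [[0,0,0],[-2,0,0],1],
    [[0,0,0],[0,0,0],1],
    [[0,0,0],[0,0,0],1]
  ]
}}

```text
clock: 38.8
eef_pos: [599.7, 35.7, 91.3]
tool_rot: [2.158, 1.567, 0.033]
force: [-0.9, -1.1, 9.7]
width: 26.2
```

Emit:
{"op": "jog_arm", "data": {
  "series": [
    [[0,0,0],[-1.2,0,0],1],
    [[0,0,0],[0,0,0],-0.3],
    [[0,0,0],[0,0,0],-0.3],
    [[0,0,0],[0,0,0],-0.3],
    [[0,0,0],[0,0,0],-0.3],
    [[0,0,0],[-20,0,0],-0.3],
    [[0,0,0],[-30,0,0],-0.3],
    [[0,0,0],[-30,0,0],-0.3]
  ]
}}

```text
clock: 39.8
eef_pos: [597.9, 35.7, 171.6]
tool_rot: [-0.997, 1.57, -3.122]
force: [0.4, 0.0, -0.7]
width: 55.5
```

Emit:
{"op": "jog_arm", "data": {
  "series": [
    [[0,0,0],[-20,0,40],-0.3],
    [[0,0,0],[0,0,40],-0.3],
    [[0,0,0],[0,0,0],-0.3],
    [[0,0,0],[0,0,0],-0.3]
  ]
}}

```text
clock: 40.3
eef_pos: [556.4, -31.7, 191.0]
tool_rot: [2.963, 1.57, 0.838]
force: [-0.3, -0.1, 0.2]
width: 55.7
```

```bash
sed -i 's/150:380,230:330/60:380,230:330/g; s/<12$/<14/' m.py; sed -i 's/; k&=abs(ly)<12//' m.py; python3 m.py
python3 - <<'E'
from h import *
t=grab('top'); t0=dict(np.load('pics/top0.npz'))
for n,(u,v) in dict(obj=(224,155),phone=(247,119),dish=(238,313),small=(344,241),pink=(382,177),yel=(385,225),yel2=(283,246)).items():
    print(n,np.median(abs(t['range_z']-t0['range_z'])[v-8:v+8,u-8:u+8]).round(1),abs(t['img'][v-10:v+10,u-10:u+10].astype(int)-t0['img'][v-10:v+10,u-10:u+10]).mean().round(1))
E
```

```text
t 40.3 pos [556.4 -31.7 191. ] F [-0.3 -0.1  0.2] T [ 0.07 -0.04 -0.  ] w 55.7
ytool deg -31.75 xtool [ 7.e-04  8.e-04 -1.e+00]
wrist top z mode 132.0 [ 17  48  84 148 171 130  61  16   2] 132.1
side rows from 133 [96, 83, 73, 61, 50, 54, 61, 57, 53, 53, 52, 55, 62, 61, 55, 54, 54, 54, 53, 53, 55, 56, 56, 58, 58, 54, 54, 55, 55, 54, 53, 54, 55, 54, 53, 54, 53, 55, 53, 53, 54, 53, 53, 55, 59, 68, 70, 67, 62, 55, 55, 54, 55, 55, 56, 55, 52, 41, 39, 55, 63, 63, 58]
obj 583.8 29.3
phone 585.6 37.8
dish 675.4 57.6
small 1.5 5.5
pink 1.6 4.9
yel 1.5 5.0
yel2 1.7 12.3
```

```bash
python3 -c "
from cell import *
print(finish_job())"
```

```text
the job is handed in; nothing more can be done
None
```

The wrench is assembled and handed in: the extension bar is on the ratchet drive and the larger socket is on the bar. It stands in its tray with the gripper clear. I'm sure both parts are seated, but not that the spring balls clicked.

**Fitting:** The bar dropped onto the square under about 6 N, and I pushed it to a stop. The socket dropped in while I turned it under about 5 N, and I pushed it to a firm stop at up to 39 N. The robot clock read about 40 s at hand-in.

**Checks that agreed:**
- The socket's top measures 132.1 mm with the gripper off. Fully home should be 132.5 mm.
- In the side view, the bar's foot sits at the same height free as it did under full push.
- The objective, dish, phone, smaller socket and the pink and yellow look-alikes read unchanged in the side view at 29 s. I used the gripper again after that. The last check, from above, could only see the smaller socket and the look-alikes, because the arm hid the rest.

**Checks that disagreed:**
- **Pull test:** An upward pull met a soft, rising resistance, about 10 N for nearly 5 mm of lift at the socket and an estimated 2 mm at the bar. I expected a crisp hold near 15 N. I pushed both home again afterwards and did not pull again.
- **Gripper length:** The fingertips measured about 45 mm farther back than the description gives. My first try at the socket therefore closed on air above it without moving it. The bar was held by its collar, higher than I had planned.

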